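# Refit the radio's knob and switch it off

### The job

The big black knob has come off the table radio, so the radio cannot be switched off. Put the knob back on the radio's bare spindle, flat to flat, pushing it fully home until it snaps, then turn it anticlockwise as far as it goes, to the off stop, and let go. Leave the tumbler and the spectacle case where they are.

Things in the scene. Friction and masses are not known exactly. Their poses are not given: they have to be found in the camera images.
- knob_mid (a point): Centre of the loose black knob, 25 mm above its underside. It stands upright, bore down, on a 4 mm placemat; 50 mm tall: a round barrel 64 mm across and 22 mm high, above it a bar grip 22 mm wide, 64 mm long, 28 mm high. z: out of the top. x: along the bar to its pointed end. y: across the bar, the way to grip it. About 90 g.
- knob_foot (a point): Centre of the knob's underside, on its axis at the mouth of the D-shaped bore; same axes as knob_mid. The bore is 22 mm deep, about 20 mm across, its flat on the +x side (under the bar's pointed end), and about 1 mm clear of the spindle all round.
- knob_point (a point): The pointed end of the knob's bar, at its top edge: 34 mm from the axis along +x, 50 mm above the underside. The bar's sides are flat and parallel from 30 mm behind the axis (square end) to 20 mm before it, then taper to this point.
- spindle_seat (a point): Foot of the radio's bare steel D-spindle, on its axis in the plane of the sloping face. z: outward along the spindle, leaning 30 degrees from vertical, to the robot's side. x: to the spindle's flat (4 mm from the axis), turning with it. The knob is home when knob_foot lies here with z along z, x along x.
- spindle_tip (a point): Free end of the spindle, 20 mm out from the seat; 18 mm in diameter, the last 4 mm taper to lead in. Two sprung catches on its +y and -y sides resist the knob (about 8 to 16 N) from 13 mm before home until, 3 mm before home, they snap behind a lip in the bore and hold it on.
- radio: The fixed wedge-shaped table radio, white with wooden cheeks; origin under its middle, front to -x. 270 mm wide (y), 180 mm deep (x), 50 mm high in front, 154 mm behind. The spindle stands mid-depth, 55 mm towards -y, its seat 102 mm above the table. Nothing else stands out of the flat face by over 2 mm.
- spindle (a joint): Angle of the spindle, rad: 0 at the off stop, the anticlockwise end as seen looking onto the face; grows clockwise to 2.1. Friction 0.15 N m, stays where left. The flat (and fitted knob's pointed end) points 60 degrees left of straight up the slope at 0, straight up at 1.05. A fitted knob has about 0.12 rad of play either way.
- tumbler_mid (a point): Middle (52 mm up) of a loose ceramic tumbler 80 mm across and 105 mm tall, standing on the placemat near the knob. Leave alone.
- case_mid (a point): Middle of a loose spectacle case 60 x 160 x 40 mm lying on the table, its length along y. Leave alone.

How it is judged:
On the way, in this order (a step that is already met when the one before it is completed fails the run):
1. the knob is snapped home on the spindle, flat to flat (distance between knob_foot and spindle_seat below 0.0025 m and angle between the z axis of knob_foot and the z axis of spindle_seat, either way round below 0.08 rad and angle between the x axis of knob_foot and the x axis of spindle_seat, either way round below 0.25 rad), for 0.2 s.
2. the knob is then turned to the off stop (value of joint spindle below 0.1 rad), for 0.2 s.
At the end, for the whole second after the job is handed in: the knob sits on the spindle, its foot within 2.5 mm of the spindle's seat and its axis within 0.08 rad of the spindle's, flat to flat (0.25 rad), the spindle within 0.1 rad of its off stop and at rest (all of step 1 and value of joint spindle below 0.1 rad and velocity of joint spindle below 0.05 rad/s); the robot touches nothing.
It fails at once if the tumbler is shifted by more than 30 mm or tipped (distance of tumbler_mid from where it was at the start of the episode above 0.03 m).
It fails at once if the spectacle case is shifted by more than 30 mm (distance of case_mid from where it was at the start of the episode above 0.03 m).
It also fails if it takes over 45 s, if anything falls off the work surface, if the arm or the gripper's body presses on something with over 40 N, if the wrist force passes 120 N, or if a joint passes its speed limit or range.

### The arm

A 6-joint arm with a two-finger parallel gripper is mounted at the origin on the work surface. World frame = base frame: x ahead of the robot, y to its left, z up, the work surface at z = 0. Lengths are in m, angles in rad, forces in N, time in s.
With the tool pointing down it reaches from about 0.4 to 0.825 m from the base axis. Payload 7 kg.
Tool frame: the origin (TCP) lies at the very end of the fingers, on their centre line; the grasp point (between the pads) lies 19 mm behind it (tcp_to_grasp is the distance from the TCP to the grasp point, in m); x points along the fingers, z is the direction in which the jaws open and shut, and the axes are right-handed (so a half turn about x gives the same grasp; the last joint's range is limited). The gripper opens to 88 mm and grips with 3 to 60 N. Pads are 19 mm wide; open, the fingers measure 130 mm over their backs; the gripper's body (78 mm by 193 mm) begins 47 mm behind the grasp point.
Start: joints at [1.556, 0.359, 0.012, 0, -1.224, -0.288], TCP at [0.201, 0.644, 0.227] pointing down, gripper open.
Joint ranges: [-3.07, 3.07], [-1.43, 2.12], [-1.02, 1.25], [-3.03, 1.67], [-3.05, -0], [-3.03, 3.03]. Speed limits (rad/s): [2.39, 2.39, 3.01, 3.14, 3.14, 3.14].

### API

Orientations are given as [roll, pitch, yaw] about the fixed x, y, z axes, in that order (R = Rz(yaw) Ry(pitch) Rx(roll)).
In Python, from station import get_state, grab_frame, job_done, tcp_to_grasp gives the robot as it stands. The module is installed in compiled form; this text tells all that it offers.
- The arm moves only by the shell command python3 -m crank 'ROWS' [FORCE]. ROWS is JSON, a list of rows, each a list of 7 numbers: the shift along the tool's x, y, z in m, then the turn, a rotation vector about the tool's x, y, z in rad, then the opening, from 0 (shut) to 1 (fully open). In form: [[x, y, z, wx, wy, wz, fingers], ...]. A call has 1 to 10 rows; each row is the pose to reach, as a shift and turn from the pose commanded when the call began, along the tool's axes at that moment; what a row does not reach only later rows make up. A row lasts 1/8 s, in which the tool goes at most 62.5 mm and 10.7 degrees, less where a joint would pass 70% of its speed; a pose out of reach is approached as far as the arm can. A call with a gripper value outside its range is refused whole. The fingers move at their own pace and stop on an object; FORCE is the grip in N (left out, the last holds). Time passes only in rows, so rows that repeat a pose let the fingers close. It gives the time, the measured TCP pose, the force and the opening at its end, in the units of the state.
- get_state(): the state, without advancing time (a new reading comes with each control period).
- grab_frame(name): name is "scene" or "side" or "wrist"; returns a dict with "pixels" (400x640x3 uint8, red, green, blue), "vfov" (degrees; the focal length in pixels is half the picture's height over the tangent of half this angle, whatever the lens; pixels are square), "cx", "cy" (the principal point, pixels), "extrinsics" (4x4, takes a point from world to camera coordinates). Camera axes: x right, y up, looking along -z (the intrinsics and any distortion apply to the point x, -y, -z); pixel columns grow to the right and rows downward; lengths in m; the calibration is good to about 2 mm. A picture is of the moment at which its call begins. There is no depth.
- job_done(): hands the job in, once; it reports no verdict.
The state is a dict: "t": time; "q": joint angles; "qd": joint speeds; "joint_efforts": joint torques, N m; "eef_pos": TCP position; "ee_rot": TCP orientation; "force": force on the tool from outside, world axes, zero at the start; "moment": the same for the moment, N m; "width": finger opening in m.
Only numpy, scipy, OpenCV 4.12 (cv2) and the standard library are available. Lean on these libraries where they do the work, as an engineer would, in place of code of your own. Each camera call takes 0.05 s, during which the arm holds its last target.

## Working session

There is one attempt and no reset: what is moved stays moved. The work goes in short steps, Python scripts to look and compute and a shell command to move; the robot and the scene stay as the last step left them, time stands still between calls to the robot, and variables do not carry over. Pictures are saved under pics/ and viewed, and the job is handed in when it is done.

```bash
mkdir -p pics; ls; cat > h.py <<'E'
import numpy as np, cv2, pickle
from station import get_state, grab_frame, job_done, tcp_to_grasp
from scipy.spatial.transform import Rotation as R
def snap(n, tag):
    f=grab_frame(n); cv2.imwrite(f'pics/{tag}.png', f['pixels'][:,:,::-1]); pickle.dump(f,open(f'pics/{tag}.pkl','wb')); return f
def load(tag): return pickle.load(open(f'pics/{tag}.pkl','rb'))
def K(f):
    fl=200/np.tan(np.radians(f['vfov'])/2); return np.array([[fl,0,f['cx']],[0,fl,f['cy']],[0,0,1]])
def dist(f):
    d=f.get('distortion',f.get('dist',None)); return None if d is None else np.asarray(d,float)
def ray(f,u,v):
    p=cv2.undistortPoints(np.array([[[u,v]]],float),K(f),dist(f))[0,0]
    E=np.array(f['extrinsics']); d=E[:3,:3].T@np.array([p[0],-p[1],-1.]); o=-E[:3,:3].T@E[:3,3]
    return o,d/np.linalg.norm(d)
def onplane(f,u,v,z):
    o,d=ray(f,u,v); return o+d*(z-o[2])/d[2]
def proj(f,P):
    E=np.array(f['extrinsics']); c=np.atleast_2d(P)@E[:3,:3].T+E[:3,3]; c=c*[1,-1,-1]
    return cv2.projectPoints(c.reshape(-1,1,3),np.zeros(3),np.zeros(3),K(f),dist(f))[0][:,0]
def tri(rays):
    A=np.zeros((3,3));b=np.zeros(3)
    for o,d in rays:
        M=np.eye(3)-np.outer(d,d);A+=M;b+=M@o
    x=np.linalg.solve(A,b); return x,[float(np.linalg.norm((np.eye(3)-np.outer(d,d))@(x-o))) for o,d in rays]
E
python3 - <<'E'
from h import *
s=get_state(); print(s, tcp_to_grasp() if callable(tcp_to_grasp) else tcp_to_grasp)
for n in ['scene','side','wrist']:
    f=snap(n,n+'0'); print(n,{k:v for k,v in f.items() if k!='pixels'})
E
```

```text
pics
{'t': 0.0, 'q': array([ 1.55611257e+00,  3.59370679e-01,  1.10681150e-02, -3.41287686e-04,
       -1.22411779e+00, -2.88123186e-01]), 'qd': array([ 0.00073596, -0.00059121, -0.0011185 , -0.000317  ,  0.00016182,
        0.00127131]), 'joint_efforts': array([ 5.02512721e-04, -5.82715523e+01,  2.93049198e+01,  6.99704692e+00,
        6.81616933e-03, -1.63081031e-04]), 'eef_pos': array([0.20115362, 0.64381575, 0.2256388 ]), 'ee_rot': array([ 0.09310542,  1.5691409 , -1.78061407]), 'force': array([-0.4554519 ,  0.92045131,  0.6072856 ]), 'moment': array([ 0.02359397, -0.05387883, -0.04716236]), 'width': 0.08756150908029263} 0.0188
scene {'vfov': 56.584785113412025, 'cx': 314.0505010643413, 'cy': 202.71239162453924, 'extrinsics': array([[-0.55860038,  0.82931741, -0.01408026,  0.38258846],
       [-0.72411447, -0.47931986,  0.49589384,  0.35908562],
       [ 0.40450445,  0.28720221,  0.86826899, -1.09994726],
       [ 0.        ,  0.        ,  0.        ,  1.        ]])}
side {'vfov': 50.72273725544797, 'cx': 312.6146566508623, 'cy': 201.0476663523686, 'extrinsics': array([[-0.99239145, -0.12225986, -0.01455094,  0.5975126 ],
       [ 0.07033839, -0.65996525,  0.74799625, -0.14671679],
       [-0.10105303,  0.74128159,  0.66354343, -0.95652193],
       [ 0.        ,  0.        ,  0.        ,  1.        ]])}
wrist {'vfov': 69.21067749363314, 'cx': 317.607786298657, 'cy': 203.95034119548686, 'extrinsics': array([[-0.29899511, -0.95425381,  0.00126434,  0.67411644],
       [ 0.91052605, -0.28568994, -0.29887048,  0.03797846],
       [ 0.28555951, -0.0882096 ,  0.95429285, -0.39108424],
       [ 0.        ,  0.        ,  0.        ,  1.        ]])}
```

View pics/scene0.png

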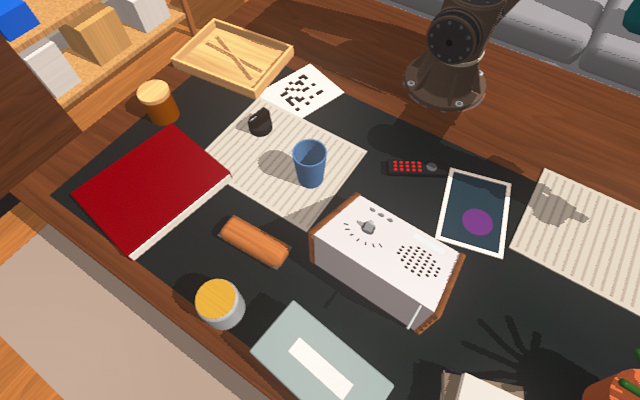

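View pics/side0.png

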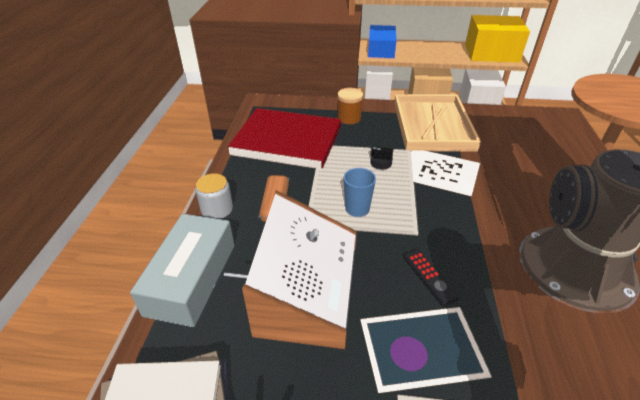

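View pics/wrist0.png

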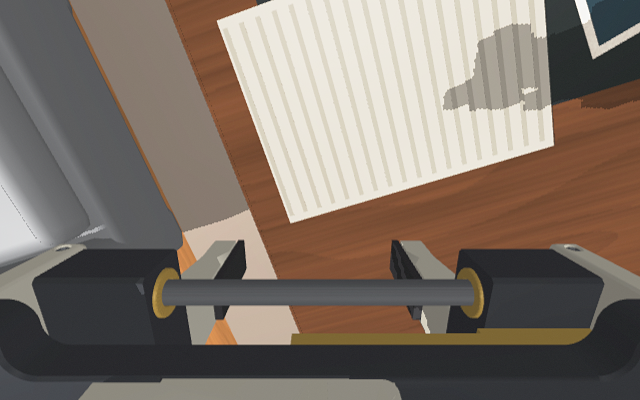

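```bash
python3 - <<'E'
from h import *
s=load('scene0'); d=load('side0')
for n,a,b in [('knob',(260,122),(381,158)),('spindle tip',(368,227),(313,236)),('tumbler rim',(311,147),(360,178)),('case',(254,241),(275,200))]:
    print(n,tri([ray(s,*a),ray(d,*b)]))
for f,n,(x,y,w,h) in [(s,'a',(225,85,80,60)),(s,'b',(300,185,170,150)),(d,'c',(340,130,80,60)),(d,'e',(240,190,120,150))]:
    c=f['pixels'][y:y+h,x:x+w,::-1]; k=min(800//w,600//h); cv2.imwrite(f'pics/crop_{n}.png',cv2.resize(c,None,fx=k,fy=k,interpolation=cv2.INTER_CUBIC)); print(n,k)
E
```

```text
knob (array([ 0.44079807, -0.3386471 ,  0.02581163]), [0.0014154290626482132, 0.001415429062648339])
spindle tip (array([0.59028866, 0.06962357, 0.10384711]), [0.0011346492392514723, 0.0011346492392515911])
tumbler rim (array([ 0.49616014, -0.13304306,  0.11330122]), [0.005995137961665428, 0.0059951379616655165])
case (array([ 0.71873944, -0.14078083,  0.00999175]), [0.0022650588567561993, 0.0022650588567561707])
a 10
b 4
c 10
e 4
```

```bash
python3 - <<'E'
import cv2,numpy as np
ims=[cv2.resize(cv2.imread(f'pics/crop_{n}.png'),(400,300)) for n in 'abce']
cv2.imwrite('pics/mont.png',np.vstack([np.hstack(ims[:2]),np.hstack(ims[2:])]))
E
```

```text
(no output)
```

View pics/mont.png

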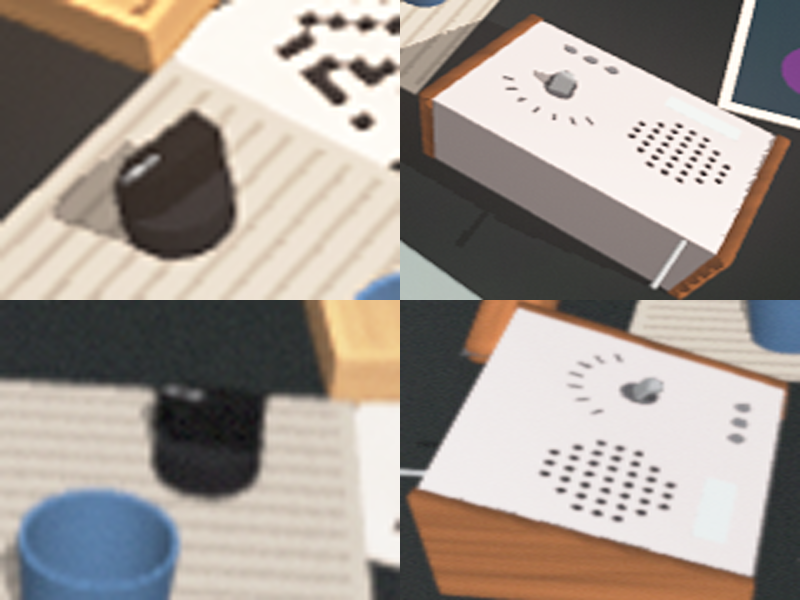

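```bash
cat >> h.py <<'E'
def tcp():
    s=get_state(); return np.array(s['eef_pos']), R.from_euler('xyz',s['ee_rot']).as_matrix()
def row(pos,Rm):
    p,r=tcp(); d=r.T@(np.array(pos)-p); w=R.from_matrix(r.T@Rm).as_rotvec(); return np.round(d,4),np.round(w,4),'|d|',round(float(np.linalg.norm(d)),3),'deg',round(float(np.degrees(np.linalg.norm(w))),1)
def down(yawz):  # tool pointing down, tool z (jaws) at heading yawz
    x=np.array([0,0,-1.]); z=np.array([np.cos(yawz),np.sin(yawz),0]); return np.array([x,np.cross(z,x),z]).T
E
python3 - <<'E'
from h import *
p,r=tcp(); print(p,'\n',r.round(3)); print('z heading',np.degrees(np.arctan2(r[1,2],r[0,2])))
E=load('wrist0')['extrinsics']; o=-E[:3,:3].T@E[:3,3]
print('cam in tool',(r.T@(o-p)).round(4),'look',(r.T@(-E[2,:3])).round(3),'right',(r.T@E[0,:3]).round(3))
E
```

```text
[0.20118697 0.64392605 0.22585851] 
 [[-0.     0.954 -0.298]
 [-0.001 -0.298 -0.954]
 [-1.     0.     0.001]]
z heading -107.35236034915944
cam in tool [-0.1578  0.0812  0.0003] look [ 0.954 -0.299 -0.   ] right [-0.    -0.001  1.   ]
```

```bash
python3 - <<'E'
from h import *
x=np.array([.5,0,-.866]); z=np.array([-.866,0,-.5]); M=np.array([x,np.cross(z,x),z]).T
print(row([.49,.07,.275],M))
E
```

```text
(array([-0.0485,  0.4468,  0.4617]), array([1.2375, 0.4519, 0.3307]), '|d|', 0.644, 'deg', 77.8)
```

```bash
python3 -m crank '[[-0.05,0.45,0.46,1.24,0.45,0.33,1],[-0.05,0.45,0.46,1.24,0.45,0.33,1],[-0.05,0.45,0.46,1.24,0.45,0.33,1],[-0.05,0.45,0.46,1.24,0.45,0.33,1],[-0.05,0.45,0.46,1.24,0.45,0.33,1],[-0.05,0.45,0.46,1.24,0.45,0.33,1],[-0.05,0.45,0.46,1.24,0.45,0.33,1],[-0.05,0.45,0.46,1.24,0.45,0.33,1],[-0.05,0.45,0.46,1.24,0.45,0.33,1],[-0.05,0.45,0.46,1.24,0.45,0.33,1]]'
python3 -c "
from h import *
print(get_state()['q'].round(3)); x=np.array([.5,0,-.866]); z=np.array([-.866,0,-.5]); M=np.array([x,np.cross(z,x),z]).T
print(row([.49,.07,.275],M))"
```

```text
t: 1.4
eef_pos: [0.4846, 0.0874, 0.2757]
ee_rot: [-3.137, 1.047, 0.003]
force: [2.0, 0.3, 0.0]
width: 0.0873
[ 0.822 -0.305 -0.901  0.608 -0.694 -1.243]
(array([ 0.0033,  0.0174, -0.0043]), array([-0.0018, -0.0001,  0.0016]), '|d|', 0.018, 'deg', 0.1)
```

```bash
python3 -m crank '[[0,0,0,0,0,0,1]]'
python3 -c "
from h import *
print(get_state()['q'].round(3)); snap('wrist','w1')"
```

```text
t: 1.52
eef_pos: [0.4852, 0.0832, 0.2752]
ee_rot: [-3.137, 1.049, -0.009]
force: [-0.5, -0.4, -0.4]
width: 0.0878
[ 0.814 -0.303 -0.9    0.607 -0.696 -1.246]
```

View pics/w1.png

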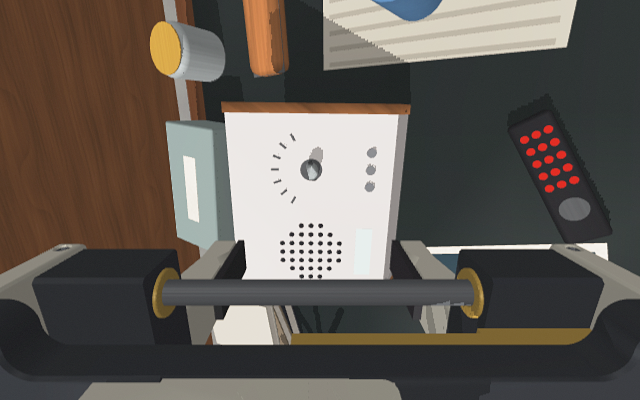

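```bash
python3 -c "
import cv2
a=cv2.imread('pics/w1.png')[120:220,245:395]; cv2.imwrite('pics/w1z.png',cv2.resize(a,None,fx=5,fy=5,interpolation=cv2.INTER_CUBIC))"
```

```text
(no output)
```

View pics/w1z.png

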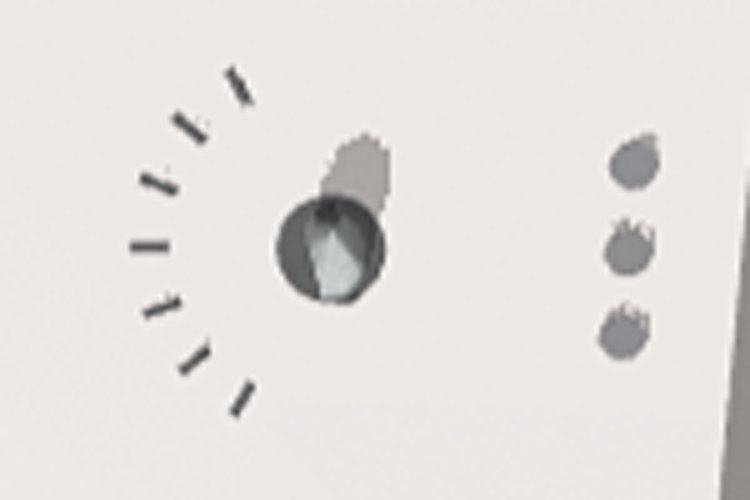

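```bash
python3 -m crank '[[0.04,0,0,0,0,0,1],[0.08,0,0,0,0,0,1],[0.12,0,0,0,0,0,1],[0.12,0,0,0,0,0,1],[0.12,0,0,0,0,0,1]]'
python3 -c "
from h import *
print(get_state()['q'].round(3)); snap('wrist','w2')
a=cv2.imread('pics/w2.png')[80:240,200:440]; cv2.imwrite('pics/w2z.png',cv2.resize(a,None,fx=3.3,fy=3.3,interpolation=cv2.INTER_CUBIC))"
```

```text
t: 2.2
eef_pos: [0.549, 0.0908, 0.1808]
ee_rot: [-3.14, 1.067, 0.0]
force: [0.3, -0.5, -0.3]
width: 0.0877
[ 0.529 -0.058 -1.016  0.983 -0.297 -1.436]
```

View pics/w2z.png

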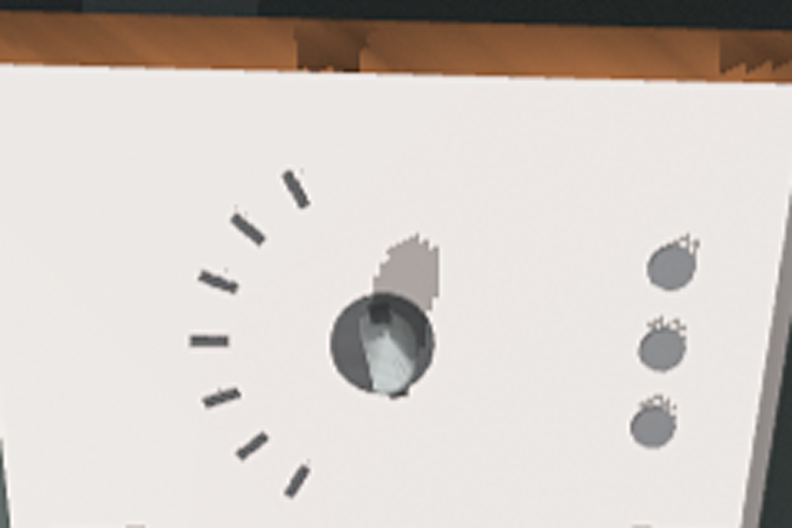

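```bash
cat > states.py <<'E'
import numpy as np
S=[([1.55611257e+00,3.59370679e-01,1.10681150e-02,-3.41287686e-04,-1.22411779e+00,-2.88123186e-01],[0.20115362,0.64381575,0.2256388],[0.09310542,1.5691409,-1.78061407]),
([0.822,-0.305,-0.901,0.608,-0.694,-1.243],[0.4846,0.0874,0.2757],[-3.137,1.047,0.003]),
([0.814,-0.303,-0.9,0.607,-0.696,-1.246],[0.4852,0.0832,0.2752],[-3.137,1.049,-0.009]),
([0.529,-0.058,-1.016,0.983,-0.297,-1.436],[0.549,0.0908,0.1808],[-3.14,1.067,0.0])]
E
python3 - <<'E'
import numpy as np, itertools
from states import S
from scipy.spatial.transform import Rotation as R
import h
st=h.get_state(); print(st['q'].round(3),st['eef_pos'].round(4),st['ee_rot'].round(3))
def ori(q,s):
    e=R.from_euler
    return e('z',q[0])*e('y',q[1]+s[0]*q[2])*e('x',s[1]*q[3])*e('y',s[2]*q[4])*e('x',s[3]*q[5])
for s in itertools.product([1,-1],repeat=4):
    # constant tool rotation C: R = ori*C
    C=[(ori(q,s).inv()*R.from_euler('xyz',r)) for q,p,r in S]
    print(s,[round((C[0].inv()*c).magnitude(),3) for c in C], C[0].as_matrix().round(2).tolist())
E
```

```text
[ 0.529 -0.059 -1.016  0.983 -0.297 -1.436] [0.549  0.0911 0.1815] [-3.139e+00  1.066e+00  2.000e-03]
(1, 1, 1, 1) [0.0, 0.643, 0.642, 0.338] [[-0.75, -0.19, -0.63], [0.19, -0.98, 0.07], [-0.63, -0.07, 0.77]]
(1, 1, 1, -1) [0.0, 2.177, 2.182, 2.415] [[-0.75, -0.19, -0.63], [-0.19, -0.86, 0.48], [-0.63, 0.48, 0.61]]
(1, 1, -1, 1) [0.0, 2.075, 2.077, 2.112] [[1.0, 0.01, 0.02], [-0.01, -0.84, 0.55], [0.02, -0.55, -0.84]]
(1, 1, -1, -1) [0.0, 2.08, 2.077, 2.555] [[1.0, 0.01, 0.02], [0.01, -1.0, 0.0], [0.02, -0.0, -1.0]]
(1, -1, 1, 1) [0.0, 1.115, 1.114, 1.806] [[-0.75, -0.19, -0.63], [0.19, -0.98, 0.07], [-0.63, -0.07, 0.77]]
(1, -1, 1, -1) [0.0, 1.117, 1.126, 0.533] [[-0.75, -0.19, -0.63], [-0.19, -0.86, 0.48], [-0.63, 0.48, 0.61]]
(1, -1, -1, 1) [0.0, 1.891, 1.892, 2.32] [[1.0, 0.01, 0.02], [-0.01, -0.84, 0.54], [0.02, -0.54, -0.84]]
(1, -1, -1, -1) [0.0, 1.82, 1.818, 2.053] [[1.0, 0.01, 0.02], [0.01, -1.0, 0.0], [0.02, 0.0, -1.0]]
(-1, 1, 1, 1) [0.0, 1.365, 1.362, 2.13] [[-0.77, -0.18, -0.61], [0.18, -0.98, 0.06], [-0.61, -0.06, 0.79]]
(-1, 1, 1, -1) [0.0, 2.096, 2.097, 2.651] [[-0.77, -0.18, -0.61], [-0.18, -0.86, 0.48], [-0.61, 0.48, 0.63]]
(-1, 1, -1, 1) [0.0, 1.174, 1.181, 0.615] [[1.0, 0.0, -0.0], [0.0, -0.84, 0.55], [0.0, -0.55, -0.84]]
(-1, 1, -1, -1) [0.0, 1.216, 1.214, 1.965] [[1.0, 0.0, -0.0], [0.0, -1.0, 0.0], [-0.0, -0.0, -1.0]]
(-1, -1, 1, 1) [0.0, 1.438, 1.437, 2.3] [[-0.77, -0.18, -0.61], [0.18, -0.98, 0.06], [-0.61, -0.06, 0.79]]
(-1, -1, 1, -1) [0.0, 1.833, 1.835, 2.235] [[-0.77, -0.18, -0.61], [-0.18, -0.86, 0.48], [-0.61, 0.48, 0.63]]
(-1, -1, -1, 1) [0.0, 1.91, 1.916, 2.297] [[1.0, 0.0, -0.0], [0.0, -0.84, 0.54], [-0.0, -0.54, -0.84]]
(-1, -1, -1, -1) [0.0, 0.0, 0.0, 0.001] [[1.0, 0.0, -0.0], [0.0, -1.0, -0.0], [-0.0, 0.0, -1.0]]
```

```bash
python3 - <<'E'
import numpy as np
from states import S
from scipy.spatial.transform import Rotation as R
e=R.from_euler
A=[];b=[]
for q,p,r in S:
    F1=e('z',q[0]);F2=F1*e('y',q[1]);F3=F2*e('y',-q[2]);F4=F3*e('x',-q[3]);F5=F4*e('y',-q[4])
    m=[F.as_matrix() for F in(F1,F2,F3,F4,F5)]
    A.append(np.column_stack([m[0][:,0],m[0][:,2],m[1][:,2],m[2][:,0],m[2][:,2],m[4][:,0],m[4][:,2]])); b.append(p)
A=np.vstack(A);b=np.hstack(b)
x,res,rk,sv=np.linalg.lstsq(A,b,rcond=None); print(x.round(3),rk,sv.round(3),(A@x-b).round(4))
for drop in ([4,6],[6],[0,6],[0,4,6],[4]):
    k=[i for i in range(7) if i not in drop]; x=np.linalg.lstsq(A[:,k],b,rcond=None)[0]; print(k,x.round(3),np.abs(A[:,k]@x-b).max())
E
```

```text
[-0.026  0.534  0.744  0.429 -0.016  0.834  0.014] 7 [3.898 3.331 1.079 0.566 0.392 0.204 0.167] [-0.1919  0.0022  0.0084  0.0024 -0.0021 -0.0069  0.0019 -0.0029 -0.0071
 -0.0022  0.0064  0.0057]
[0, 1, 2, 3, 5] [-0.012  0.5    0.741  0.422  0.811] 0.19195309918143597
[0, 1, 2, 3, 4, 5] [-0.003  0.525  0.735  0.424 -0.019  0.813] 0.19193063124668325
[1, 2, 3, 4, 5] [ 0.524  0.734  0.422 -0.021  0.812] 0.19192902124350084
[1, 2, 3, 5] [0.489 0.741 0.41  0.807] 0.19195411050015707
[0, 1, 2, 3, 5, 6] [-0.036  0.516  0.75   0.428  0.836  0.016] 0.19195196600003658
```

```bash
python3 - <<'E'
import numpy as np
from states import S
from scipy.spatial.transform import Rotation as R
e=R.from_euler
A=[];b=[]
for q,p,r in S:
    F1=e('z',q[0]);F2=F1*e('y',q[1]);F3=F2*e('y',-q[2]);F4=F3*e('x',-q[3]);F5=F4*e('y',-q[4])
    m=[F.as_matrix() for F in(F1,F2,F3,F4,F5)]
    A.append(np.column_stack([m[0][:,0],m[0][:,2],m[1][:,2],m[2][:,0],m[2][:,2],m[4][:,0],np.eye(3)[:,0],m[0][:,1]])); b.append(p)
A=np.vstack(A);b=np.hstack(b)
for drop in ([7],[6],[0,7],[0,6],[4,6],[0,4,7],[0,4,6]):
    k=[i for i in range(8) if i not in drop]; x=np.linalg.lstsq(A[:,k],b,rcond=None)[0]; print(k,x.round(3),np.abs(A[:,k]@x-b).max())
E
```

```text
[0, 1, 2, 3, 4, 5, 6] [ 0.057  0.213  0.725  0.375 -0.065  0.449  0.184] 0.028369632279220652
[0, 1, 2, 3, 4, 5, 7] [ 0.235  0.034  0.55   0.196  0.093  0.316 -0.168] 0.038081304705240834
[1, 2, 3, 4, 5, 6] [ 0.224  0.735  0.42  -0.036  0.468  0.181] 0.040881226565641776
[1, 2, 3, 4, 5, 7] [ 0.163  0.622  0.391  0.158  0.469 -0.131] 0.06550641813093758
[0, 1, 2, 3, 5, 7] [ 0.263  0.166  0.531  0.215  0.347 -0.161] 0.04971592470328355
[1, 2, 3, 5, 6] [0.166 0.746 0.4   0.46  0.18 ] 0.042018965659102875
[1, 2, 3, 5, 7] [ 0.435  0.602  0.469  0.56  -0.109] 0.0829324258479893
```

```bash
python3 - <<'E'
from h import *
s=load('scene0'); d=load('side0')
print(onplane(s,445,92,0.0),onplane(d,592,258,0.0))
from states import S
for q,p,r in S:
    print(np.array(p)-0.3*R.from_euler('xyz',r).as_matrix()[:,0], np.tan(q[0]))
E
```

```text
[0.03744352 0.02218861 0.        ] [-0.04358241 -0.02798055  0.        ]
[0.20125706 0.64430149 0.52563839] 68.09756808352246
[0.33454935 0.08694985 0.53547798] 1.0760200993956306
[0.33567459 0.08454577 0.53527757] 1.058904513938871
[0.4041739  0.0908     0.44352686] 0.5845745000062817
```

```bash
cat > kin.py <<'E'
import numpy as np
from scipy.spatial.transform import Rotation as R
e=R.from_euler
def frames(q):
    F1=e('z',q[0]);F2=F1*e('y',q[1]);F3=F2*e('y',-q[2]);F4=F3*e('x',-q[3]);F5=F4*e('y',-q[4]);F6=F5*e('x',-q[5])
    return [F.as_matrix() for F in(F1,F2,F3,F4,F5,F6)]
def cols(q):
    m=frames(q)
    return np.column_stack([m[0][:,0],m[0][:,2],m[1][:,2],m[2][:,0],m[2][:,2],m[4][:,0],m[0][:,1],m[3][:,1],m[4][:,2]])
E
python3 - <<'E'
from kin import *
from states import S
A=np.vstack([cols(q) for q,p,r in S]);b=np.hstack([p for q,p,r in S])
for drop in ([6,8],[7,8],[8],[0,8],[4,8],[0,4,8],[0,4,6,8],[0,6,8]):
    k=[i for i in range(9) if i not in drop]; x=np.linalg.lstsq(A[:,k],b,rcond=None)[0]; print(k,x.round(3),np.abs(A[:,k]@x-b).max())
E
```

```text
[0, 1, 2, 3, 4, 5, 7] [-0.     0.2    0.601  0.464 -0.001  0.378 -0.192] 0.00023301099860770225
[0, 1, 2, 3, 4, 5, 6] [ 0.235  0.034  0.55   0.196  0.093  0.316 -0.168] 0.038081304705240834
[0, 1, 2, 3, 4, 5, 6, 7] [ 0.     0.2    0.601  0.464 -0.     0.378 -0.    -0.192] 0.0001619411299686735
[1, 2, 3, 4, 5, 6, 7] [ 0.2    0.601  0.464 -0.     0.378 -0.    -0.192] 0.0001815058950511289
[0, 1, 2, 3, 5, 6, 7] [ 0.     0.199  0.601  0.464  0.378 -0.    -0.191] 0.000200541079729194
[1, 2, 3, 5, 6, 7] [ 0.199  0.601  0.464  0.378 -0.    -0.191] 0.00020670913851239536
[1, 2, 3, 5, 7] [ 0.199  0.601  0.464  0.378 -0.192] 0.0004170840528176928
[1, 2, 3, 4, 5, 7] [ 0.2    0.601  0.464 -0.001  0.378 -0.192] 0.0002483501114578235
```

```bash
python3 -c "
import cv2,numpy as np
a=cv2.imread('pics/w2.png')[160:210,290:345]
a=cv2.resize(a,None,fx=12,fy=12,interpolation=cv2.INTER_CUBIC).astype(float); a=np.clip((a/255)**0.6*255,0,255).astype('uint8'); cv2.imwrite('pics/w2y.png',a)"
```

```text
(no output)
```

View pics/w2y.png

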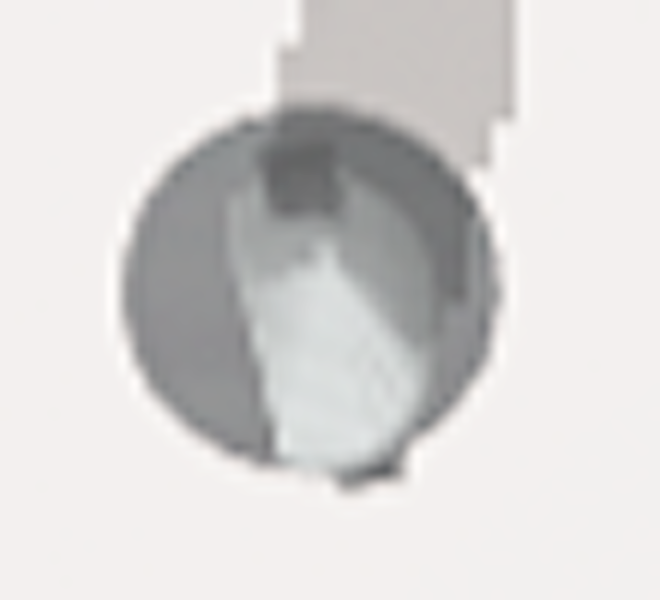

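```bash
python3 -m crank '[[0,0,-0.04,0,0,0,1],[0,0,-0.09,0,0,0,1],[0,0,-0.09,0,0,0,1],[0,0,-0.09,0,0,0,1]]'
python3 -c "
from h import *
print(get_state()['q'].round(3)); snap('wrist','w3')
a=cv2.imread('pics/w3.png')[80:280,240:560]; cv2.imwrite('pics/w3z.png',cv2.resize(a,None,fx=2.5,fy=2.5,interpolation=cv2.INTER_CUBIC))"
```

```text
t: 2.75
eef_pos: [0.6274, 0.0907, 0.225]
ee_rot: [-3.138, 1.066, 0.002]
force: [-0.7, 0.1, 0.2]
width: 0.0874
[ 0.544  0.027 -0.755  0.649 -0.426 -1.093]
```

View pics/w3z.png

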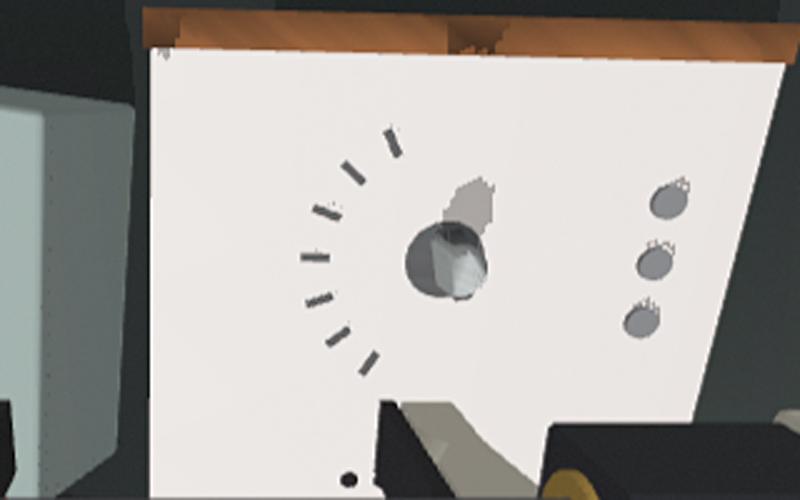

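```bash
cat > blobs.py <<'E'
from h import *
def blobs(tag,box):
    f=load(tag); x0,y0,x1,y1=box; k=4
    g=cv2.cvtColor(f['pixels'],cv2.COLOR_RGB2GRAY)[y0:y1,x0:x1]
    m=(g<165).astype(np.uint8)
    n,l,st,c=cv2.connectedComponentsWithStats(m)
    out=[]
    for i in range(1,n):
        if 4<=st[i,4]<2500:
            ys,xs=np.nonzero(l==i); w=np.clip(225.-g[ys,xs],0,None)
            out.append((st[i,4],(xs*w).sum()/w.sum()+x0,(ys*w).sum()/w.sum()+y0,st[i,2],st[i,3]))
    return out
if __name__=='__main__':
    for t,b in [('w1',(245,120,395,215)),('w2',(240,105,420,235)),('w3',(302,110,540,236))]:
        print(t); [print(np.round(o,1)) for o in blobs(t,b)]
E
python3 blobs.py
```

```text
w1
[ 20.  292.2 136.8   5.    8. ]
[ 16.  282.5 145.4   6.    6. ]
[ 17.  321.1 153.4   5.   15. ]
[ 75.  371.5 152.2  10.   11. ]
[ 16.  276.3 156.4   8.    4. ]
[302.  311.  167.8  22.   23. ]
[161.  392.7 195.    5.   53. ]
[ 72.  370.3 169.7  10.   11. ]
[ 15.  274.6 168.7   8.    2. ]
[ 15.  277.2 181.1   7.    5. ]
[ 69.  369.3 186.5  10.   10. ]
[ 17.  283.7 191.5   6.    6. ]
[ 14.  293.  199.4   5.    7. ]
w2
[ 43.  289.2 137.    8.   11. ]
[ 39.  274.6 149.   10.    9. ]
[  4.  325.7 152.    2.    3. ]
[158.  403.1 160.3  15.   15. ]
[641.  315.7 181.1  33.   46. ]
[ 37.  265.7 165.   12.    7. ]
[149.  400.2 184.8  14.   16. ]
[ 33.  263.  182.9  11.    3. ]
[ 35.  266.7 200.   12.    5. ]
[  4.  398.5 200.2   4.    2. ]
[134.  397.4 208.3  14.   14. ]
[ 32.  276.  214.7   9.    8. ]
[ 33.  289.6 225.4   8.   10. ]
w3
[ 45.  396.7 136.8   8.   12. ]
[ 40.  380.9 148.8  10.   10. ]
[713.  416.9 181.2  36.   50. ]
[176.  507.2 159.7  16.   17. ]
[  5.  424.2 155.4   4.    4. ]
[ 36.  370.3 164.7  12.    6. ]
[763.  532.9 210.2  20.   74. ]
[159.  501.5 184.5  15.   15. ]
[ 39.  365.8 182.5  12.    4. ]
[ 35.  367.3 199.7  11.    6. ]
[152.  496.1 207.8  15.   16. ]
[ 36.  374.8 214.3  10.    8. ]
[ 35.  387.2 224.9   9.   10. ]
```

```bash
cat > spin.py <<'E'
from h import *
T={'w1':[(292.2,136.8),(282.5,145.4),(276.3,156.4),(274.6,168.7),(277.2,181.1),(283.7,191.5),(293,199.4)],
'w2':[(289.2,137),(274.6,149),(265.7,165),(263,182.9),(266.7,200),(276,214.7),(289.6,225.4)],
'w3':[(396.7,136.8),(380.9,148.8),(370.3,164.7),(365.8,182.5),(367.3,199.7),(374.8,214.3),(387.2,224.9)]}
B={'w1':[(371.5,152.2),(370.3,169.7),(369.3,186.5)],'w2':[(403.1,160.3),(400.2,184.8),(397.4,208.3)],'w3':[(507.2,159.7),(501.5,184.5),(496.1,207.8)]}
F={t:load(t) for t in T}
def run(views):
    P=[];
    for i in range(7):
        x,e=tri([ray(F[t],*T[t][i]) for t in views]); P.append(x)
    Q=[tri([ray(F[t],*B[t][i]) for t in views])[0] for i in range(3)]
    P=np.array(P);Q=np.array(Q); A=np.vstack([P,Q]); c=A.mean(0); n=np.linalg.svd(A-c)[2][2]; n*=np.sign(n[2])
    print(views,'normal',n.round(3),'tilt',np.degrees(np.arccos(n[2])).round(1),'planerms',np.abs((A-c)@n).max().round(4))
    return P,Q,c,n
for v in (['w1','w3'],['w2','w3'],['w1','w2','w3']):
    P,Q,c,n=run(v)
    # known tilt 30, heading from n
    h=np.arctan2(n[1],n[0]); print(' heading of normal deg',np.degrees(h).round(2))
    up=np.array([0,0,1])-n*n[2]; up/=np.linalg.norm(up); rt=np.cross(up,n)  # right seen looking onto face
    u=(P-c)@rt; w=(P-c)@up
    # ticks index0 is at -y (right) ; angle from up, positive to left
    for a0 in [None]:
        # linear fit with complex numbers: z_i = C + s*exp(i*20deg*k)
        z=u+1j*w; k=np.exp(1j*np.radians(np.arange(-3,4)*20)); M=np.column_stack([np.ones(7),k]); s,_,_,_=np.linalg.lstsq(M,z,rcond=None)
        print(' centre',(c+s[0].real*rt+s[0].imag*up).round(4),'r',abs(s[1]).round(4),'midangle from right',np.degrees(np.angle(s[1])).round(2),'res',np.abs(M@s-z).max().round(5))
E
python3 spin.py
```

```text
['w1', 'w3'] normal [-0.499  0.021  0.866] tilt 30.0 planerms 0.0008
 heading of normal deg 177.61
 centre [0.5942 0.0687 0.1023] r 0.046 midangle from right 90.6 res 0.00021
['w2', 'w3'] normal [-0.499  0.014  0.866] tilt 30.0 planerms 0.0005
 heading of normal deg 178.42
 centre [0.5942 0.0688 0.1023] r 0.0461 midangle from right 89.8 res 9e-05
['w1', 'w2', 'w3'] normal [-0.499  0.018  0.866] tilt 30.0 planerms 0.0004
 heading of normal deg 177.99
 centre [0.5942 0.0687 0.1023] r 0.046 midangle from right 90.22 res 0.00017
```

```bash
python3 -c "
import cv2,numpy as np
a=cv2.imread('pics/w3.png')[160:210,395:445]
a=cv2.resize(a,None,fx=12,fy=12,interpolation=cv2.INTER_CUBIC).astype(float); a=np.clip((a/255)**0.6*255,0,255).astype('uint8'); cv2.imwrite('pics/w3y.png',a)"
```

```text
(no output)
```

View pics/w3y.png

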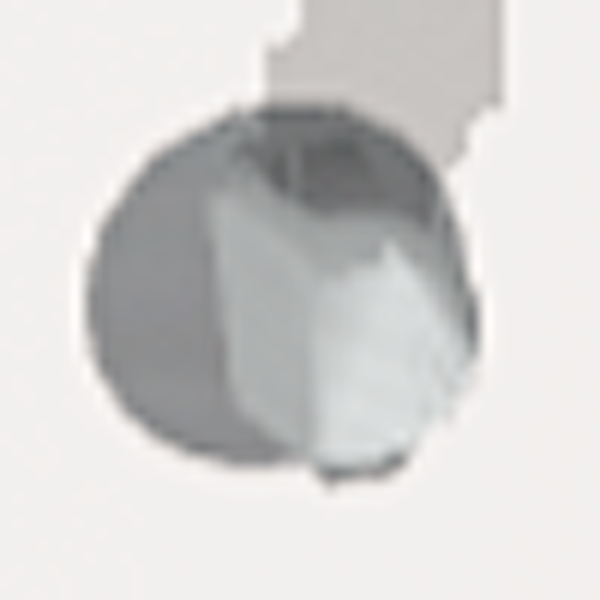

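```bash
cat > flat.py <<'E'
from h import *
hd=np.radians(178.0); n=np.array([.5*np.cos(hd),.5*np.sin(hd),.866]); seat=np.array([.5942,.0687,.1023])
up=np.array([0,0,1])-n*n[2]; up/=np.linalg.norm(up); left=np.cross(n,up)
def pt(f,u,v,h):
    o,d=ray(f,u,v); c=seat+h*n; return o+d*((c-o)@n)/(d@n)-c
def ana(t,a,b,h):
    f=load(t); A,B=pt(f,*a,h),pt(f,*b,h); d=B-A; d=np.array([d@up,d@left]); nn=np.array([d[1],-d[0]])/np.linalg.norm(d)
    if nn[0]<0: nn=-nn
    dist=np.array([A@up,A@left])@nn
    print(t,h,'flat angle left of up',np.degrees(np.arctan2(nn[1],nn[0])).round(1),'dist mm',(dist*1e3).round(1))
if __name__=='__main__':
    for h in (0,.002): 
        ana('w3',(412.7,175.8),(414.75,193.75),h)
        ana('w2',(309.2,175.8),(312.9,198.3),h)
    for h in (.016,.02):
        ana('w3',(420.2,181.25),(420.7,197.1),h); ana('w2',(309.2,175.8),(312.9,198.3),h)
E
python3 flat.py
```

```text
w3 0 flat angle left of up 13.9 dist mm 3.5
w2 0 flat angle left of up 10.3 dist mm 4.3
w3 0.002 flat angle left of up 13.9 dist mm 4.1
w2 0.002 flat angle left of up 10.3 dist mm 4.3
w3 0.016 flat angle left of up 9.8 dist mm 3.1
w2 0.016 flat angle left of up 10.3 dist mm 3.6
w3 0.02 flat angle left of up 9.8 dist mm 4.5
w2 0.02 flat angle left of up 10.3 dist mm 3.4
```

```bash
cat >> kin.py <<'E'
from scipy.optimize import least_squares
LK=np.array([0,.1995,.601,.464,-.0005,.378,0,-.192,0])
LO=np.array([-3.07,-1.43,-1.02,-3.03,-3.05,-3.03]);HI=np.array([3.07,2.12,1.25,1.67,0,3.03])
CT=np.diag([1.,-1,-1])
def fk(q): return cols(q)@LK, frames(q)[5]@CT
def ik(p,Rm,n=25,seed=0,q0=None):
    rng=np.random.default_rng(seed); sols=[]
    def f(q):
        pp,rr=fk(q); return np.r_[(pp-p)*5,R.from_matrix(rr.T@Rm).as_rotvec()]
    for i in range(n):
        s=rng.uniform(LO,HI) if (q0 is None or i) else np.clip(q0,LO+1e-3,HI-1e-3)
        r=least_squares(f,s,bounds=(LO-1e-6,HI+1e-6))
        if np.abs(r.fun).max()<2e-3 and not any(np.abs(r.x-x).max()<.02 for x in sols): sols.append(r.x)
    return sols
E
python3 - <<'E'
from h import *
from kin import *
p,r=tcp(); q=get_state()['q']; print(fk(q)[0]-p)
for h in (180,):
    M=down(np.radians(h)); print([s.round(2).tolist() for s in ik(np.array([.44,-.36,.22]),M,q0=q)])
    print(row([.44,-.36,.22],M))
E
```

```text
[ 6.27309311e-05 -1.36275549e-04 -4.14741676e-04]
[[-0.34, 0.19, -0.24, 0.0, -1.15, 0.34]]
(array([-0.0866,  0.4504,  0.1652]), array([-0.0014, -0.5046,  0.001 ]), '|d|', 0.488, 'deg', 28.9)
```

```bash
python3 -m crank '[[-0.087,0.45,0.165,0,-0.505,0,1],[-0.087,0.45,0.165,0,-0.505,0,1],[-0.087,0.45,0.165,0,-0.505,0,1],[-0.087,0.45,0.165,0,-0.505,0,1],[-0.087,0.45,0.165,0,-0.505,0,1],[-0.087,0.45,0.165,0,-0.505,0,1],[-0.087,0.45,0.165,0,-0.505,0,1],[-0.087,0.45,0.165,0,-0.505,0,1],[-0.087,0.45,0.165,0,-0.505,0,1],[-0.087,0.45,0.165,0,-0.505,0,1]]'
python3 -m crank '[[0,0,0,0,0,0,1]]'
python3 -c "
from h import *
print(get_state()['q'].round(3)); snap('wrist','w4')"
```

```text
t: 4.05
eef_pos: [0.4394, -0.36, 0.2202]
ee_rot: [-0.917, 1.569, 2.22]
force: [0.4, 0.1, -0.3]
width: 0.0881
t: 4.18
eef_pos: [0.4409, -0.3587, 0.2205]
ee_rot: [-1.336, 1.569, 1.804]
force: [1.1, -0.1, -0.5]
width: 0.0875
[-3.400e-01  1.890e-01 -2.350e-01 -1.000e-03 -1.147e+00  3.390e-01]
```

View pics/w4.png

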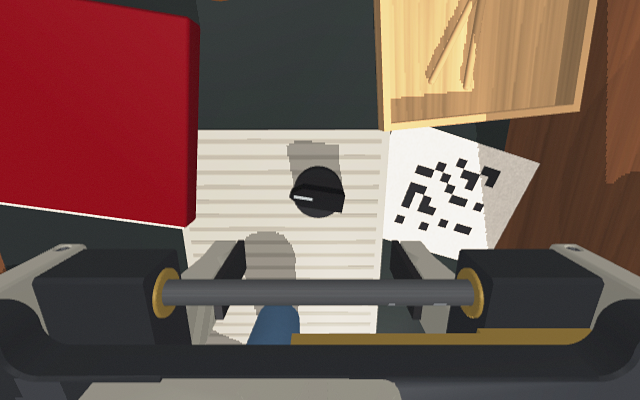

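```bash
cat > plan.py <<'E'
from h import *
from kin import *
from flat import n,seat,up,left
def place(ang,sg,hgt):  # knob x dir 'ang' deg left of up, TCP hgt above seat
    a=np.radians(ang); kx=np.cos(a)*up+np.sin(a)*left; ky=np.cross(n,kx); x=-n; z=sg*ky
    return seat+hgt*n, np.array([x,np.cross(z,x),z]).T
if __name__=='__main__':
    kh=-8
    for sg in (1,-1):
        print('pick',sg,[s.round(2).tolist() for s in ik(np.array([.44,-.34,.04]),down(np.radians(kh+90*sg)))])
        for ang in (11.5,30,60,68):
            for hg in (.027,.08):
                print('place',sg,ang,hg,[s.round(2).tolist() for s in ik(*place(ang,sg,hg))])
E
python3 plan.py
```

```text
pick 1 [[-0.31, 0.36, -0.48, -0.0, -0.74, -1.41]]
place 1 11.5 0.027 []
place 1 11.5 0.08 []
place 1 30 0.027 []
place 1 30 0.08 []
place 1 60 0.027 []
place 1 60 0.08 []
place 1 68 0.027 []
place 1 68 0.08 []
pick -1 [[-0.31, 0.36, -0.48, -0.0, -0.74, 1.74]]
place -1 11.5 0.027 []
place -1 11.5 0.08 []
place -1 30 0.027 []
place -1 30 0.08 []
place -1 60 0.027 []
place -1 60 0.08 []
place -1 68 0.027 []
place -1 68 0.08 []
```

```bash
cat >> kin.py <<'E'
def best(p,Rm,n=12,seed=0):
    rng=np.random.default_rng(seed); b=None
    def f(q):
        pp,rr=fk(q); return np.r_[(pp-p)*5,R.from_matrix(rr.T@Rm).as_rotvec()]
    for i in range(n):
        r=least_squares(f,rng.uniform(LO,HI),bounds=(LO-1e-6,HI+1e-6))
        if b is None or r.cost<b.cost:b=r
    return b
E
cat > plan2.py <<'E'
from plan import *
def tilt(M,sg,b): # rotate about knob +y by b (deg): tool back leans to knob +x
    return R.from_rotvec(M[:,2]*sg*np.radians(b)).as_matrix()@M
def seatpose(ang,sg,b,h): # grasp point (19mm behind tcp) on axis at height h above seat; TCP
    p,M=place(ang,sg,0); M=tilt(M,sg,b); return seat+h*n+M[:,0]*.0188, M
def pickpose(k,kh,sg,b,zg):
    M=tilt(down(np.radians(kh+90*sg)),sg,b); return np.array([k[0],k[1],zg])+M[:,0]*.0188,M
if __name__=='__main__':
    p,M=seatpose(11.5,1,0,.042); r=best(p,M); print(r.fun.round(3),r.x.round(2))
    k=[.44,-.34]
    for b in (0,10,20,30,40):
        for sg in (1,-1):
            o=[]
            for ang,h in ((11.5,.042),(11.5,.09),(60,.042),(68,.042)):
                o.append([s.round(2).tolist() for s in ik(*seatpose(ang,sg,b,h),n=8)])
            print(b,sg,'pick',[s.round(2).tolist() for s in ik(*pickpose(k,-8,sg,b,.046),n=8)]); [print('    ',x) for x in o]
E
python3 plan2.py
```

```text
[ 0.015  0.003  0.022  0.     0.006 -0.072] [ 0.29  0.09 -1.02  1.33 -0.15 -2.99]
0 1 pick [[-0.31, 0.38, -0.49, -0.0, -0.71, -1.41]]
     []
     []
     []
     []
0 -1 pick [[-0.31, 0.38, -0.49, -0.0, -0.71, 1.74]]
     []
     []
     []
     []
10 1 pick [[-0.29, 0.45, -0.38, 0.03, -0.91, -1.44]]
     [[0.54, 0.13, -0.84, 0.61, -0.39, -2.5]]
     [[0.6, 0.04, -0.8, 0.49, -0.52, -2.41]]
     [[0.46, 0.12, -0.99, 1.18, -0.37, -2.16]]
     [[0.42, 0.12, -1.01, 1.31, -0.36, -2.11]]
10 -1 pick [[-0.29, 0.45, -0.38, 0.03, -0.91, 1.7]]
     [[0.54, 0.13, -0.84, 0.61, -0.39, 0.64]]
     [[0.6, 0.04, -0.8, 0.49, -0.52, 0.73]]
     [[0.46, 0.12, -0.99, 1.18, -0.37, 0.99]]
     [[0.42, 0.12, -1.01, 1.31, -0.36, 1.03]]
20 1 pick [[-0.27, 0.54, -0.27, 0.05, -1.11, -1.47]]
     [[0.55, 0.21, -0.58, 0.25, -0.68, -2.16]]
     [[0.58, 0.12, -0.57, 0.23, -0.78, -2.16]]
     [[0.64, 0.2, -0.83, 0.82, -0.63, -1.97]]
     [[0.63, 0.19, -0.88, 0.95, -0.62, -1.96]]
20 -1 pick [[-0.27, 0.54, -0.27, 0.05, -1.11, 1.67]]
     [[0.55, 0.21, -0.58, 0.25, -0.68, 0.98]]
     [[0.58, 0.12, -0.57, 0.23, -0.78, 
[... 339 characters left out ...]
1 pick [[-0.26, 0.64, -0.16, 0.06, -1.29, 1.66]]
     [[0.52, 0.3, -0.39, 0.11, -0.93, 1.12]]
     [[0.54, 0.22, -0.39, 0.1, -1.01, 1.11]]
     [[0.7, 0.29, -0.69, 0.67, -0.85, 1.25]]
     [[0.72, 0.29, -0.76, 0.78, -0.84, 1.25]]
40 1 pick [[-0.25, 0.74, -0.05, 0.07, -1.47, -1.49]]
     [[0.48, 0.4, -0.22, 0.03, -1.16, -1.94]]
     [[0.5, 0.32, -0.23, 0.03, -1.23, -1.95]]
     [[0.73, 0.4, -0.56, 0.58, -1.05, -1.85]]
     [[0.76, 0.39, -0.64, 0.69, -1.03, -1.86]]
40 -1 pick [[-0.25, 0.74, -0.05, 0.07, -1.47, 1.65]]
     [[0.48, 0.4, -0.22, 0.03, -1.16, 1.2]]
     [[0.5, 0.32, -0.23, 0.03, -1.23, 1.19]]
     [[0.73, 0.4, -0.56, 0.58, -1.05, 1.29]]
     [[0.76, 0.39, -0.64, 0.69, -1.03, 1.28]]
```

```bash
python3 - <<'E'
from plan2 import *
p,M=pickpose([.441,-.339],-8,-1,20,.0515)
p2=p-M[:,0]*.11
print(p2.round(3),row(p2,M),[s.round(2) for s in ik(p2,M,q0=get_state()['q'],n=4)])
a=cv2.imread('pics/w4.png')[160:230,270:370]; cv2.imwrite('pics/w4z.png',cv2.resize(a,None,fx=8,fy=8,interpolation=cv2.INTER_CUBIC))
E
```

```text
[ 0.472 -0.343  0.137] (array([ 0.0833, -0.0152, -0.0307]), array([-1.4162, -0.2505, -0.2859]), '|d|', 0.09, 'deg', 84.0) [array([-0.26,  0.48, -0.08,  0.04, -1.36,  1.68])]
```

View pics/w4z.png

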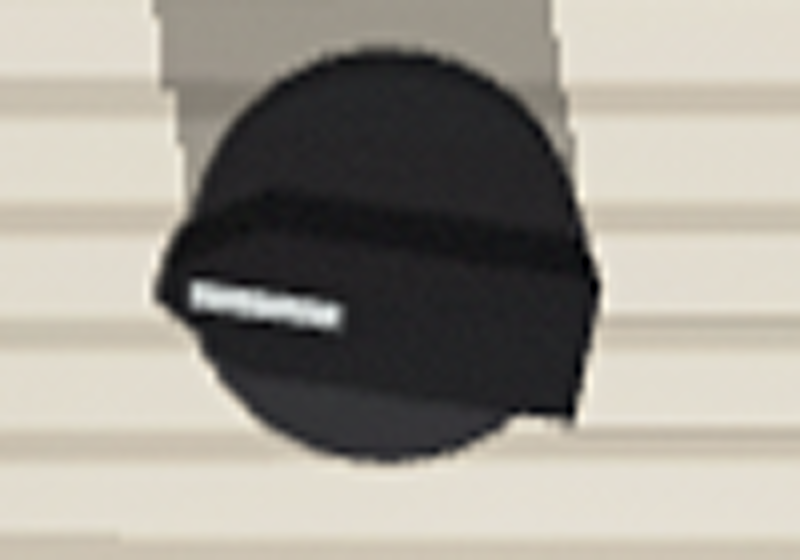

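```bash
python3 -m crank '[[0.083,-0.015,-0.031,-1.416,-0.25,-0.286,1],[0.083,-0.015,-0.031,-1.416,-0.25,-0.286,1],[0.083,-0.015,-0.031,-1.416,-0.25,-0.286,1],[0.083,-0.015,-0.031,-1.416,-0.25,-0.286,1],[0.083,-0.015,-0.031,-1.416,-0.25,-0.286,1],[0.083,-0.015,-0.031,-1.416,-0.25,-0.286,1],[0.083,-0.015,-0.031,-1.416,-0.25,-0.286,1],[0.083,-0.015,-0.031,-1.416,-0.25,-0.286,1],[0.083,-0.015,-0.031,-1.416,-0.25,-0.286,1],[0.083,-0.015,-0.031,-1.416,-0.25,-0.286,1]]'
python3 -c "
from h import *
print(get_state()['q'].round(3)); snap('wrist','w5')"
```

```text
t: 5.48
eef_pos: [0.4722, -0.344, 0.1375]
ee_rot: [-1.57, 1.223, 2.999]
force: [-0.2, -0.8, 0.3]
width: 0.0875
[-0.266  0.479 -0.082  0.043 -1.355  1.677]
```

View pics/w5.png

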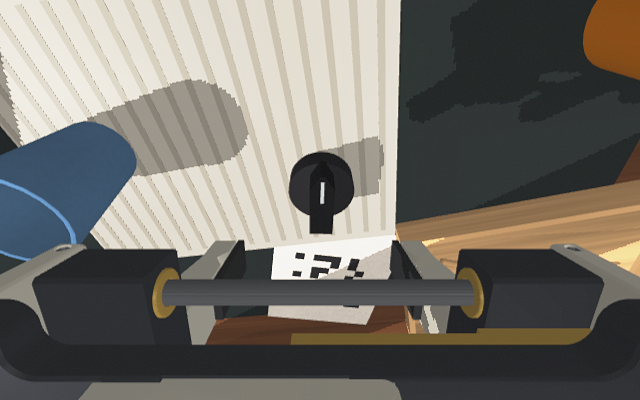

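```bash
python3 -c "
import cv2
a=cv2.imread('pics/w5.png')[140:245,270:375]; cv2.imwrite('pics/w5z.png',cv2.convertScaleAbs(cv2.resize(a,None,fx=5.7,fy=5.7,interpolation=cv2.INTER_CUBIC),alpha=1.5))"
```

```text
(no output)
```

View pics/w5z.png

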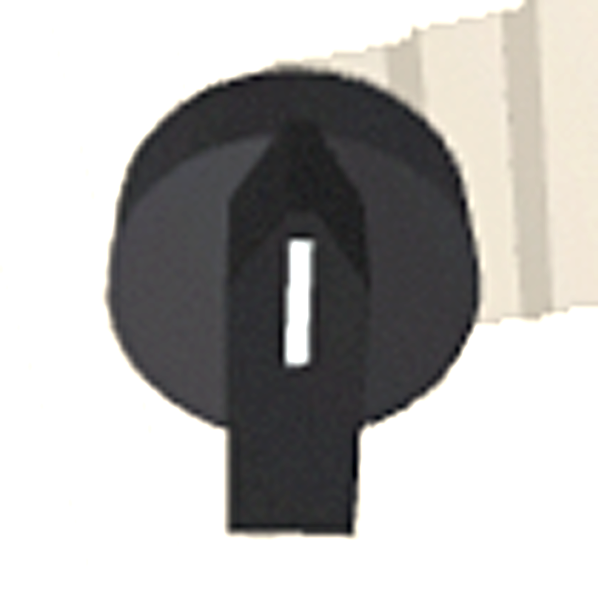

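```bash
cat > knob.py <<'E'
from h import *
a=load('w4'); b=load('w5'); s=load('scene0'); d=load('side0')
def T(u,v):
    x,e=tri([ray(a,*u),ray(b,*v)]); return x,e[0]
pts={'markfront':T((294.4,196.6),(322.8,182.1)),'markrear':T((312.25,199.4),(322.1,204.0)),
'rearR':T((344.6,195.6),(331.9,233.5)),'rearL':T((341.6,212.25),(310.35,233.3)),'tip':T((290,197.25),(323,177.2))}
for k,v in pts.items(): print(k,v[0].round(4),round(v[1],4))
P={k:v[0] for k,v in pts.items()}
rm=(P['rearR']+P['rearL'])/2; w=P['rearL']-P['rearR']; m=P['markfront']-P['markrear']
print('width',np.linalg.norm(w),'heading w-90',np.degrees(np.arctan2(w[1],w[0]))-90,'mark heading',np.degrees(np.arctan2(m[1],m[0])))
ax=P['tip']-rm; print('len',np.linalg.norm(ax),'heading',np.degrees(np.arctan2(ax[1],ax[0])))
u=ax/np.linalg.norm(ax); print('axis pt from rear',rm+u*.03,'from tip',P['tip']-u*.034)
for f,pp in ((a,[(290,197.25),(344.6,195.6),(341.6,212.25)]),(b,[(323,177.2),(331.9,233.5),(310.35,233.3)])):
    q=[onplane(f,*x,.054) for x in pp]; r=(q[1]+q[2])/2; v=q[0]-r; w=q[2]-q[1]; print('plane: len',np.linalg.norm(v).round(4),'head',np.degrees(np.arctan2(v[1],v[0])).round(1),np.degrees(np.arctan2(w[1],w[0])).round(1)-90,'axis',(r+v/np.linalg.norm(v)*.03).round(4))
E
python3 knob.py
```

```text
markfront [ 0.4681 -0.3474  0.0529] 0.0006
markrear [ 0.4471 -0.3443  0.0552] 0.0002
rearR [ 0.4095 -0.3486  0.0541] 0.0003
rearL [ 0.4125 -0.3281  0.0539] 0.0003
tip [ 0.4733 -0.3477  0.0541] 0.0012
width 0.020736756566743394 heading w-90 -8.30821697538083 mark heading -8.485801888356887
len 0.0629786543948942 heading -8.50457945257809
axis pt from rear [ 0.44070297 -0.34281544  0.05401737] from tip [ 0.43969286 -0.3426644   0.05401613]
plane: len 0.0626 head -7.7 -8.400000000000006 axis [ 0.4407 -0.3421  0.054 ]
plane: len 0.0634 head -9.2 -9.0 axis [ 0.4408 -0.3435  0.054 ]
```

```bash
python3 - <<'E'
from plan2 import *
p,M=pickpose([.4405,-.3427],-8.5,-1,20,.0525)
print(p.round(3),row(p,M),[s.round(2) for s in ik(p,M,q0=get_state()['q'],n=4)])
E
```

```text
[ 0.434 -0.342  0.035] (array([ 0.1096, -0.0006,  0.0029]), array([ 0.0047,  0.0019, -0.0011]), '|d|', 0.11, 'deg', 0.3) [array([-0.28,  0.54, -0.26,  0.05, -1.12,  1.67])]
```

```bash
python3 -m crank '[[0.05,-0.0006,0.0029,0.005,0.002,-0.001,1],[0.08,-0.0006,0.0029,0.005,0.002,-0.001,1],[0.1,-0.0006,0.0029,0.005,0.002,-0.001,1],[0.1096,-0.0006,0.0029,0.005,0.002,-0.001,1],[0.1096,-0.0006,0.0029,0.005,0.002,-0.001,1],[0.1096,-0.0006,0.0029,0.005,0.002,-0.001,1]]' 40
python3 - <<'E'
from plan2 import *
p,M=pickpose([.4405,-.3427],-8.5,-1,20,.0525)
print(row(p,M))
E
```

```text
t: 6.28
eef_pos: [0.4346, -0.3425, 0.0355]
ee_rot: [-1.571, 1.223, 2.995]
force: [0.2, -0.1, -0.2]
width: 0.0876
(array([ 0.0009, -0.0003, -0.0007]), array([ 0.0014,  0.0005, -0.0009]), '|d|', 0.001, 'deg', 0.1)
```

```bash
python3 -m crank '[[0,0,0,0,0,0,0.5],[0,0,0,0,0,0,0.25],[0,0,0,0,0,0,0.1],[0,0,0,0,0,0,0],[0,0,0,0,0,0,0],[0,0,0,0,0,0,0]]' 50
python3 -c "
from h import *
snap('wrist','w6')"
```

```text
t: 7.02
eef_pos: [0.4338, -0.3422, 0.0346]
ee_rot: [-1.572, 1.221, 2.993]
force: [0.4, 0.4, -0.1]
width: 0.033
```

View pics/w6.png

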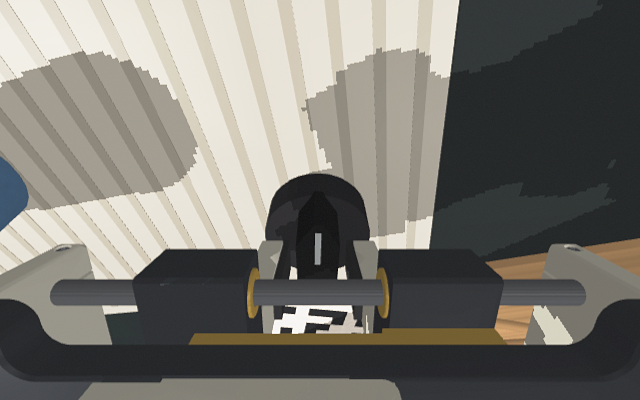

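Still closing (33 mm, needs 22), centred on the bar. Let the fingers close.

```bash
python3 -m crank '[[0,0,0,0,0,0,0],[0,0,0,0,0,0,0],[0,0,0,0,0,0,0]]' 50
python3 -m crank '[[0,0,0,0,0,0,0]]'
```

```text
t: 7.45
eef_pos: [0.4337, -0.3422, 0.0346]
ee_rot: [-1.573, 1.221, 2.993]
force: [-0.7, -0.3, -0.1]
width: 0.0216
t: 7.58
eef_pos: [0.4338, -0.3422, 0.0347]
ee_rot: [-1.572, 1.221, 2.993]
force: [0.1, 0.3, 0.5]
width: 0.0217
```

```bash
cat > go.py <<'E'
from plan2 import *
import json,os
def measK():
    p,M=tcp(); foot=np.array([.4405,-.3427,.004]); k=M.T@(foot-p); print('K raw',k.round(4)); k[2]=0
    # knob rotation in tool frame: knob z up world, knob y = -tool z
    ky=-M[:,2]; kz=np.array([0,0,1.]); kx=np.cross(ky,kz); kx/=np.linalg.norm(kx); ky=np.cross(kz,kx)
    json.dump({'K':k.tolist(),'RK':(M.T@np.array([kx,ky,kz]).T).tolist()},open('grasp.json','w'))
if os.path.exists('grasp.json'):
    g=json.load(open('grasp.json')); K_=np.array(g['K']); RK=np.array(g['RK'])
def knobtarget(ang,h,dx=0,dy=0):
    a=np.radians(ang); kx=np.cos(a)*up+np.sin(a)*left; ky=np.cross(n,kx); N=np.array([kx,ky,n]).T
    M=N@RK.T; return seat+h*n+dx*up+dy*left-M@K_, M
def knobnow():
    p,M=tcp(); N=M@RK; f=p+M@K_-seat; a=np.degrees(np.arctan2(N[:,0]@left,N[:,0]@up))
    return 'foot up/left/n mm',np.round([f@up*1e3,f@left*1e3,f@n*1e3],2).tolist(),'ang',round(float(a),2),'tilt deg',np.degrees(np.arccos(N[:,2]@n)).round(2)
E
python3 - <<'E'
import go; go.measK()
E
python3 - <<'E'
from go import *
p,M=tcp(); print('lift 0.18 in tool',(M.T@[0,0,.18]).round(4))
for ang,h in ((11.5,.05),(11.5,0),(60,0),(68,0)):
    q,N=knobtarget(ang,h); print(ang,h,q.round(3),[s.round(2).tolist() for s in ik(q,N,n=6)])
q,N=knobtarget(11.5,.05)
p2=p+[0,0,.18]; print('after lift',(M.T@(q-p2)).round(4),R.from_matrix(M.T@N).as_rotvec().round(4), np.linalg.norm(q-p2))
E
```

```text
K raw [ 0.0265  0.0168 -0.0005]
lift 0.18 in tool [-1.691e-01 -6.170e-02 -1.000e-04]
11.5 0.05 [0.548 0.069 0.169] [[0.59, 0.11, -0.57, 0.22, -0.8, 0.98]]
11.5 0 [0.573 0.068 0.126] [[0.56, 0.2, -0.58, 0.25, -0.7, 0.98]]
60 0 [0.576 0.064 0.127] [[0.65, 0.19, -0.83, 0.8, -0.65, 1.18]]
68 0 [0.576 0.063 0.128] [[0.64, 0.18, -0.88, 0.92, -0.63, 1.2]]
after lift [ 0.0251  0.0656 -0.4234] [-0.2791 -0.1267  0.5251] 0.42919972271409357
```

```bash
python3 -m crank '[[-0.028,-0.01,0,0,0,0,0],[-0.085,-0.031,0,0,0,0,0],[-0.14,-0.051,0,0,0,0,0],[-0.169,-0.062,0,0,0,0,0],[-0.169,-0.062,0,0,0,0,0]]'
python3 - <<'E'
from go import *
snap('wrist','w7')
q,N=knobtarget(11.5,.05); print(row(q,N))
E
```

```text
t: 8.2
eef_pos: [0.4346, -0.3428, 0.2174]
ee_rot: [-1.569, 1.226, 2.997]
force: [0.3, 1.0, -1.6]
width: 0.022
(array([ 0.026 ,  0.0658, -0.4234]), array([-0.2793, -0.1264,  0.5227]), '|d|', 0.429, 'deg', 34.7)
```

View pics/w7.png

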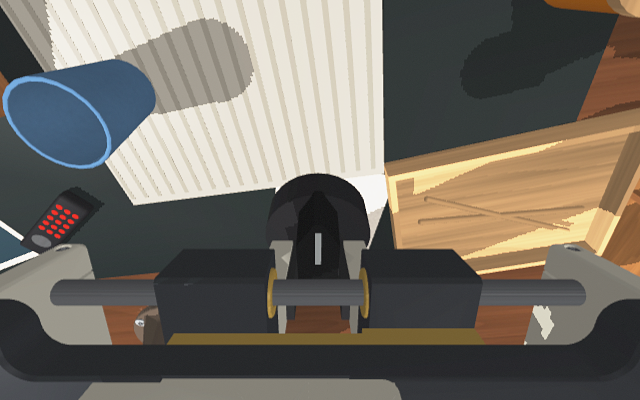

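```bash
python3 -m crank '[[0.026,0.066,-0.423,-0.279,-0.126,0.523,0],[0.026,0.066,-0.423,-0.279,-0.126,0.523,0],[0.026,0.066,-0.423,-0.279,-0.126,0.523,0],[0.026,0.066,-0.423,-0.279,-0.126,0.523,0],[0.026,0.066,-0.423,-0.279,-0.126,0.523,0],[0.026,0.066,-0.423,-0.279,-0.126,0.523,0],[0.026,0.066,-0.423,-0.279,-0.126,0.523,0],[0.026,0.066,-0.423,-0.279,-0.126,0.523,0],[0.026,0.066,-0.423,-0.279,-0.126,0.523,0],[0.026,0.066,-0.423,-0.279,-0.126,0.523,0]]'
python3 - <<'E'
from go import *
print(knobnow()); q,N=knobtarget(11.5,.05); print(row(q,N)); 
snap('scene','s8'); snap('side','d8'); snap('wrist','w8')
s=cv2.imread('pics/s8.png')[140:290,260:480]; d=cv2.imread('pics/d8.png')[120:270,210:430]
cv2.imwrite('pics/v8.png',np.hstack([cv2.resize(x,(396,270)) for x in (s,d)]))
E
```

```text
t: 9.5
eef_pos: [0.5471, 0.0674, 0.1674]
ee_rot: [1.02, 1.381, -0.404]
force: [0.3, 0.2, -0.6]
width: 0.0218
('foot up/left/n mm', [-1.66, -1.65, 49.15], 'ang', 11.42, 'tilt deg', np.float64(0.42))
(array([-0.0014,  0.0015, -0.0013]), array([-0.0012, -0.0005,  0.0032]), '|d|', 0.002, 'deg', 0.2)
```

View pics/v8.png

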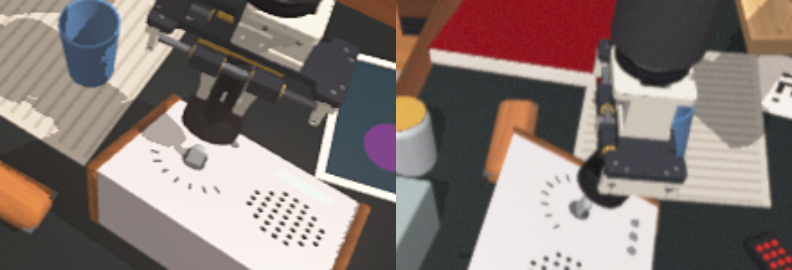

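View pics/w8.png

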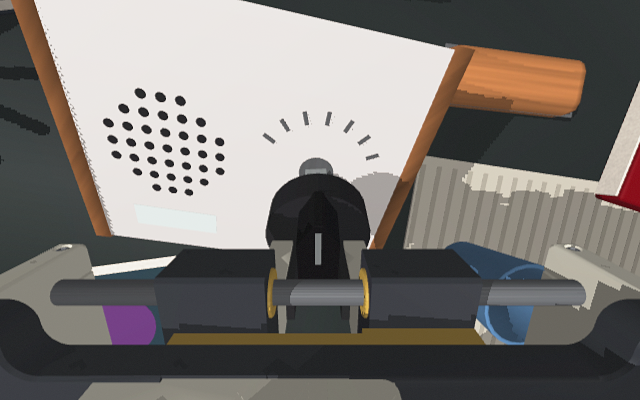

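```bash
python3 - <<'E'
from go import *
q,N=knobtarget(11.5,.026); print(row(q,N)); p,M=tcp(); print('n in tool',(M.T@n).round(4),'up',(M.T@up).round(4),'left',(M.T@left).round(4))
E
```

```text
(array([ 0.0217,  0.0092, -0.0012]), array([-0.0016, -0.0009,  0.002 ]), '|d|', 0.024, 'deg', 0.2)
n in tool [-9.387e-01 -3.446e-01 -9.000e-04] up [-0.338   0.9202  0.1976] left [-0.0673  0.1858 -0.9803]
```

```bash
python3 -m crank '[[0.01,0.005,-0.0012,-0.0016,-0.001,0.002,0],[0.0217,0.0092,-0.0012,-0.0016,-0.001,0.002,0],[0.0217,0.0092,-0.0012,-0.0016,-0.001,0.002,0],[0.0217,0.0092,-0.0012,-0.0016,-0.001,0.002,0]]' 60
python3 - <<'E'
from go import *
print(knobnow()); q,N=knobtarget(11.5,.026); print(row(q,N)); 
snap('scene','s9'); snap('side','d9'); snap('wrist','w9')
s=cv2.imread('pics/s9.png')[170:270,310:430]; d=cv2.imread('pics/d9.png')[190:290,250:370]; w=cv2.imread('pics/w9.png')[130:260,240:396]
cv2.imwrite('pics/v9.png',np.vstack([np.hstack([cv2.resize(x,(396,330),interpolation=cv2.INTER_CUBIC) for x in (s,d)])]));cv2.imwrite('pics/w9z.png',cv2.resize(w,None,fx=4,fy=4,interpolation=cv2.INTER_CUBIC))
E
```

```text
t: 10.15
eef_pos: [0.5603, 0.0693, 0.1476]
ee_rot: [1.02, 1.379, -0.401]
force: [0.4, -0.1, -0.8]
width: 0.0218
('foot up/left/n mm', [-0.12, 0.8, 25.5], 'ang', 11.58, 'tilt deg', np.float64(0.38))
(array([-0.0004, -0.0002,  0.0008]), array([0.0014, 0.0005, 0.0007]), '|d|', 0.001, 'deg', 0.1)
```

View pics/v9.png

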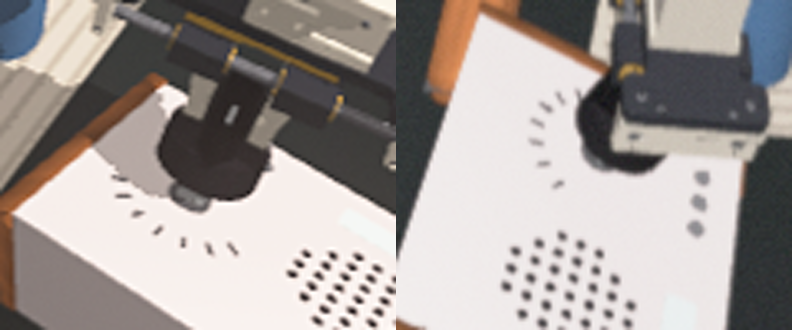

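View pics/w9z.png

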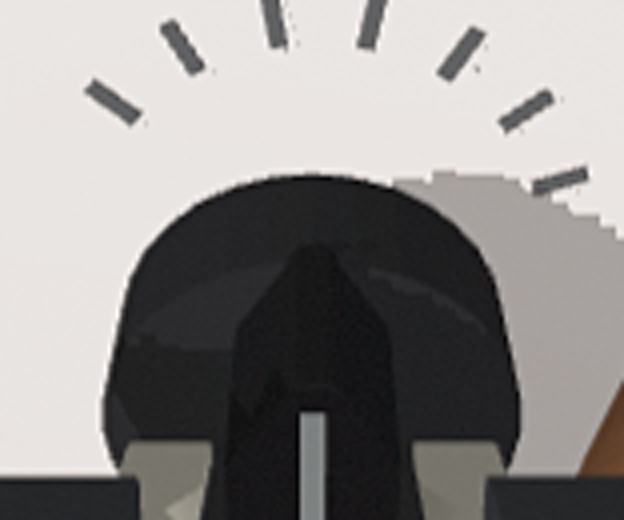

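```bash
python3 -m crank '[[0.0035,0.0013,0.0007,0,0,0,0],[0.007,0.0025,0.0007,0,0,0,0],[0.007,0.0025,0.0007,0,0,0,0]]'
cat > chk.py <<'E'
from go import *
print(knobnow()); s=get_state(); p,M=tcp(); f=s['force']; print('F up/left/n',np.round([f@up,f@left,f@n],1),'mom',s['moment'].round(2),'w',s['width'].round(4),'t',s['t'])
E
python3 chk.py
```

```text
t: 10.68
eef_pos: [0.5641, 0.0685, 0.1412]
ee_rot: [1.022, 1.379, -0.4]
force: [-0.2, 0.3, -1.2]
width: 0.0214
('foot up/left/n mm', [-0.08, 0.16, 18.04], 'ang', 11.58, 'tilt deg', np.float64(0.38))Traceback (most recent call last):
  File "chk.py", line 2, in <module>
    print(knobnow()); s=get_state(); p,M=tcp(); f=s['force']; print('F up/left/n',np.round([f@up,f@left,f@n],1),'mom',s['moment'].round(2),'w',s['width'].round(4),'t',s['t'])
                                                                                                                                               ^^^^^^^^^^^^^^^^
AttributeError: 'float' object has no attribute 'round'
```

```bash
sed -i "s/s\['width'\].round(4)/s['width']/" chk.py; python3 -m crank '[[0.0019,0.0007,0.0001,0,0,0,0],[0.0038,0.0014,0.0001,0,0,0,0],[0.0038,0.0014,0.0001,0,0,0,0]]'
python3 chk.py
```

```text
t: 11.05
eef_pos: [0.5662, 0.0685, 0.1379]
ee_rot: [1.022, 1.379, -0.399]
force: [0.0, -0.8, -1.0]
width: 0.022
('foot up/left/n mm', [0.09, 0.15, 14.14], 'ang', 11.58, 'tilt deg', np.float64(0.38))
F up/left/n [-0.4 -0.8 -0.9] mom [ 0.21  0.6  -0.02] w 0.021950205457509867 t 11.05
```

```bash
python3 -m crank '[[0.0019,0.0007,0,0,0,0,0],[0.0038,0.0014,0,0,0,0,0],[0.0056,0.0021,0,0,0,0,0],[0.0056,0.0021,0,0,0,0,0]]'
python3 chk.py
```

```text
t: 11.55
eef_pos: [0.5693, 0.0685, 0.1331]
ee_rot: [1.026, 1.378, -0.396]
force: [-0.2, 0.3, -0.3]
width: 0.0215
('foot up/left/n mm', [0.45, 0.32, 8.4], 'ang', 11.58, 'tilt deg', np.float64(0.38))
F up/left/n [-0.3  0.3 -0.2] mom [0.17 0.54 0.02] w 0.021469216562290415 t 11.55
```

```bash
python3 - <<'E'
from go import *
snap('scene','s10'); snap('side','d10'); snap('wrist','w10')
s=cv2.imread('pics/s10.png')[170:270,310:430]; d=cv2.imread('pics/d10.png')[190:290,250:370]; w=cv2.imread('pics/w10.png')[130:260,240:396]
cv2.imwrite('pics/v10.png',np.vstack([np.hstack([cv2.resize(x,(396,330),interpolation=cv2.INTER_CUBIC) for x in (s,d)])]));cv2.imwrite('pics/w10z.png',cv2.resize(w,None,fx=4,fy=4,interpolation=cv2.INTER_CUBIC))
E
```

```text
(no output)
```

View pics/v10.png

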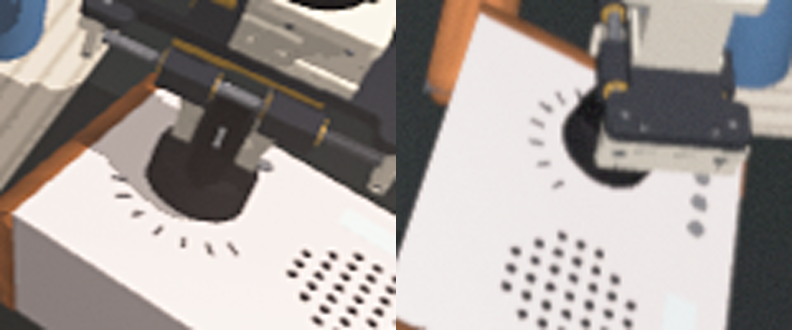

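View pics/w10z.png

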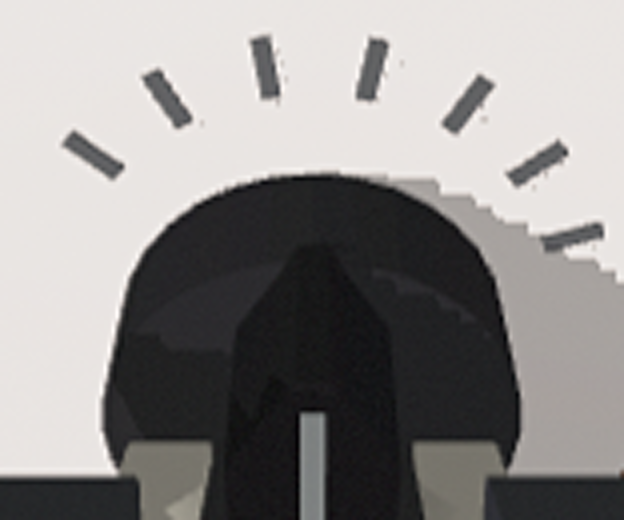

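```bash
python3 -m crank '[[0.0014,0.0005,0,0,0,0,0],[0.0028,0.001,0,0,0,0,0],[0.0038,0.0014,0,0,0,0,0],[0.0038,0.0014,0,0,0,0,0]]'
python3 chk.py
```

```text
t: 12.2
eef_pos: [0.5712, 0.0683, 0.1291]
ee_rot: [1.023, 1.379, -0.398]
force: [0.5, 0.3, -2.5]
width: 0.0215
('foot up/left/n mm', [0.09, 0.21, 3.97], 'ang', 11.57, 'tilt deg', np.float64(0.38))
F up/left/n [-0.8  0.4 -2.4] mom [ 0.23  0.41 -0.03] w 0.021486889102512386 t 12.2
```

```bash
python3 -m crank '[[0.0014,0.0005,0,0,0,0,0],[0.0028,0.001,0,0,0,0,0],[0.0038,0.0014,0,0,0,0,0],[0.0038,0.0014,0,0,0,0,0]]'
python3 chk.py
python3 - <<'E'
from go import *
snap('scene','s11'); snap('side','d11')
s=cv2.imread('pics/s11.png')[170:270,310:430]; d=cv2.imread('pics/d11.png')[190:290,250:370]
cv2.imwrite('pics/v11.png',np.vstack([np.hstack([cv2.resize(x,(396,330),interpolation=cv2.INTER_CUBIC) for x in (s,d)])]))
E
```

```text
t: 12.7
eef_pos: [0.573, 0.0681, 0.1254]
ee_rot: [1.021, 1.379, -0.401]
force: [1.5, 0.6, -4.6]
width: 0.0217
('foot up/left/n mm', [-0.24, 0.07, -0.13], 'ang', 11.58, 'tilt deg', np.float64(0.38))
F up/left/n [-1.   0.7 -4.7] mom [ 0.34  0.6  -0.02] w 0.021712724441033154 t 12.7
```

View pics/v11.png

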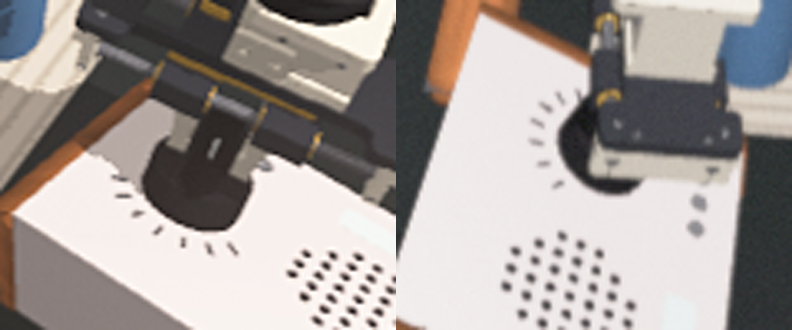

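```bash
python3 -m crank '[[0.0009,0.0003,0,0,0,0,0],[0.0019,0.0007,0,0,0,0,0],[0.0019,0.0007,0,0,0,0,0]]'
python3 chk.py
```

```text
t: 13.18
eef_pos: [0.5733, 0.068, 0.125]
ee_rot: [1.021, 1.379, -0.401]
force: [-10.5, 1.9, 8.3]
width: 0.0214
('foot up/left/n mm', [-0.15, -0.08, -0.64], 'ang', 11.58, 'tilt deg', np.float64(0.38))
F up/left/n [-5.   1.5 12.5] mom [ 0.82  4.12 -0.06] w 0.021389655311048285 t 13.175
```

```bash
python3 -m crank '[[0.0014,0.0005,0,0,0,0,0],[0.0028,0.001,0,0,0,0,0],[0.0028,0.001,0,0,0,0,0]]'
python3 chk.py
```

```text
t: 13.55
eef_pos: [0.5734, 0.0679, 0.1248]
ee_rot: [1.02, 1.379, -0.402]
force: [-37.0, 8.3, 40.0]
width: 0.0217
('foot up/left/n mm', [-0.12, -0.14, -0.79], 'ang', 11.58, 'tilt deg', np.float64(0.38))
F up/left/n [-12.3   7.   53.2] mom [ 2.22 11.25 -0.39] w 0.021712210234586665 t 13.55
```

```bash
python3 -m crank '[[-0.002,-0.0008,0,0,0,0,0],[-0.0037,-0.0014,0,0,0,0,0],[-0.0037,-0.0014,0,0,0,0,0]]'
python3 chk.py
```

```text
t: 13.92
eef_pos: [0.5734, 0.068, 0.125]
ee_rot: [1.021, 1.379, -0.4]
force: [-7.4, 0.5, 3.0]
width: 0.0215
('foot up/left/n mm', [-0.05, -0.02, -0.6], 'ang', 11.58, 'tilt deg', np.float64(0.38))
F up/left/n [-4.9  0.3  6.3] mom [ 0.54  2.84 -0.01] w 0.021492651093820793 t 13.925
```

```bash
python3 -m crank '[[-0.001,-0.0004,0,0,0,0,0],[-0.0014,-0.0005,0,0,0,0,0]]'
python3 chk.py
python3 - <<'E'
from go import *
p,M=tcp(); q0=get_state()['q']
N=M@RK; c=p+M@K_  # foot
c0=c-n*((c-seat)@n)-0
for ph in range(7,57,7):
    Q=R.from_rotvec(n*np.radians(ph)).as_matrix(); ax=seat # rotate about foot
    pn=c+Q@(p-c); d=M.T@(pn-p); w=M.T@n*np.radians(ph); s=ik(pn,Q@M,n=1,q0=q0); print(ph,d.round(4).tolist(),w.round(4).tolist(),[x.round(2).tolist() for x in s])
E
```

```text
t: 14.18
eef_pos: [0.573, 0.0682, 0.1257]
ee_rot: [1.022, 1.379, -0.4]
force: [2.7, -1.0, -8.3]
width: 0.0214
('foot up/left/n mm', [-0.04, 0.13, 0.15], 'ang', 11.58, 'tilt deg', np.float64(0.38))
F up/left/n [-1.8 -1.  -8.5] mom [0.08 0.55 0.01] w 0.021391114687791323 t 14.175
7 [-0.0, 0.0, 0.0008] [-0.1147, -0.0419, -0.0001] [[0.58, 0.2, -0.61, 0.31, -0.7, 1.02]]
14 [-0.0001, 0.0002, 0.0016] [-0.2295, -0.0839, -0.0002] [[0.6, 0.2, -0.64, 0.38, -0.69, 1.06]]
21 [-0.0002, 0.0004, 0.0024] [-0.3442, -0.1258, -0.0003] [[0.62, 0.2, -0.67, 0.45, -0.69, 1.09]]
28 [-0.0003, 0.0007, 0.0031] [-0.459, -0.1677, -0.0004] [[0.63, 0.2, -0.71, 0.53, -0.68, 1.12]]
35 [-0.0004, 0.0012, 0.0038] [-0.5737, -0.2097, -0.0005] [[0.64, 0.2, -0.75, 0.62, -0.67, 1.14]]
42 [-0.0006, 0.0016, 0.0045] [-0.6885, -0.2516, -0.0006] [[0.65, 0.19, -0.79, 0.71, -0.66, 1.17]]
49 [-0.0008, 0.0022, 0.005] [-0.8032, -0.2936, -0.0007] [[0.65, 0.19, -0.83, 0.81, -0.65, 1.19]]
56 [-0.001, 0.0028, 0.0055] [-0.918, -0.3355, -0.0008] [[0.64, 0.18, -0.87, 0.91, -0.64, 1.2]]
```

```bash
python3 -m crank '[[0.0007,0.0003,0,0,0,0,0],[0.0007,0.0003,0.0008,-0.115,-0.042,0,0],[0.0006,0.0005,0.0016,-0.23,-0.084,0,0],[0.0005,0.0007,0.0024,-0.344,-0.126,0,0],[0.0004,0.001,0.0031,-0.459,-0.168,0,0],[0.0003,0.0015,0.0038,-0.574,-0.21,0,0],[0.0001,0.0019,0.0045,-0.689,-0.252,0,0]]'
python3 chk.py
```

```text
t: 15.05
eef_pos: [0.5754, 0.064, 0.1266]
ee_rot: [-0.048, 1.155, -0.789]
force: [1.9, -5.5, -4.9]
width: 0.0214
('foot up/left/n mm', [-0.05, 0.12, -0.24], 'ang', 53.82, 'tilt deg', np.float64(0.38))
F up/left/n [-0.6 -5.5 -5.3] mom [-0.21  0.68 -0.44] w 0.021380245196624865 t 15.05
```

```bash
python3 - <<'E'
from go import *
p,M=tcp(); c=p+M@K_; 
for ph in (5,10,14,17,20):
    Q=R.from_rotvec(n*np.radians(ph)).as_matrix(); print(ph,(M.T@(c+Q@(p-c)-p)).round(4),(M.T@n*np.radians(ph)).round(4))
E
```

```text
5 [-0.      0.      0.0006] [-0.082  -0.0299 -0.    ]
10 [-0.      0.0001  0.0012] [-1.64e-01 -5.98e-02 -1.00e-04]
14 [-0.0001  0.0002  0.0016] [-2.295e-01 -8.370e-02 -1.000e-04]
17 [-0.0001  0.0003  0.002 ] [-2.787e-01 -1.017e-01 -1.000e-04]
20 [-0.0001  0.0004  0.0023] [-3.279e-01 -1.196e-01 -1.000e-04]
```

```bash
python3 -m crank '[[0,0,0.0006,-0.082,-0.03,0,0],[0,0.0001,0.0012,-0.164,-0.06,0,0],[0,0.0001,0.0012,-0.164,-0.06,0,0]]'
python3 chk.py
python3 -m crank '[[0,0,0.0005,-0.065,-0.024,0,0],[0,0,0.0005,-0.065,-0.024,0,0]]'
python3 chk.py
```

```text
t: 15.42
eef_pos: [0.5762, 0.0633, 0.1272]
ee_rot: [-0.193, 1.097, -0.772]
force: [-2.5, -1.9, -3.6]
width: 0.0218
('foot up/left/n mm', [0.02, -0.05, -0.17], 'ang', 63.6, 'tilt deg', np.float64(0.38))
F up/left/n [-3.9 -2.  -1.9] mom [ 1.12  2.23 -0.38] w 0.021794373406314016 t 15.425
t: 15.68
eef_pos: [0.5767, 0.063, 0.1274]
ee_rot: [-0.247, 1.074, -0.761]
force: [-2.8, -1.8, -5.0]
width: 0.0215
('foot up/left/n mm', [0.14, -0.11, -0.22], 'ang', 67.46, 'tilt deg', np.float64(0.38))
F up/left/n [-4.9 -1.9 -2.9] mom [ 1.21  2.61 -0.63] w 0.021499990562978834 t 15.675
```

```bash
python3 -m crank '[[0,0,0,0,0,0,0.6],[0,0,0,0,0,0,0.6],[0,0,0,0,0,0,0.6],[0,0,0,0,0,0,0.6]]'
python3 chk.py
```

```text
t: 16.18
eef_pos: [0.5771, 0.0635, 0.1279]
ee_rot: [-0.246, 1.073, -0.759]
force: [-0.5, -0.4, -0.9]
width: 0.0514
('foot up/left/n mm', [0.76, 0.47, 0.02], 'ang', 67.57, 'tilt deg', np.float64(0.39))
F up/left/n [-0.9 -0.4 -0.6] mom [1.01 1.12 0.03] w 0.051359755386694954 t 16.175
```

```bash
python3 -m crank '[[-0.02,0,0,0,0,0,0.6],[-0.06,0,0,0,0,0,0.6],[-0.1,0,0,0,0,0,0.6],[-0.13,0,0,0,0,0,0.6],[-0.13,0,0,0,0,0,0.6]]'
python3 - <<'E'
from go import *
snap('scene','s12'); snap('side','d12'); snap('wrist','w12')
s=cv2.imread('pics/s12.png')[170:270,310:430]; d=cv2.imread('pics/d12.png')[190:290,250:370]
cv2.imwrite('pics/v12.png',np.vstack([np.hstack([cv2.resize(x,(396,330),interpolation=cv2.INTER_CUBIC) for x in (s,d)])]))
E
```

```text
t: 16.8
eef_pos: [0.5323, 0.1078, 0.2441]
ee_rot: [-0.238, 1.074, -0.75]
force: [-0.7, 0.5, -0.4]
width: 0.0526
```

View pics/v12.png

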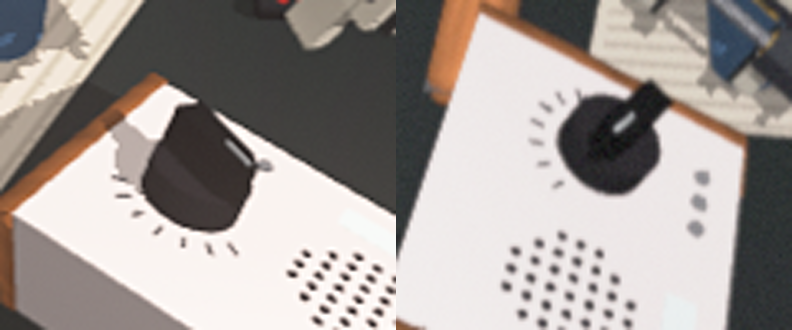

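View pics/w12.png

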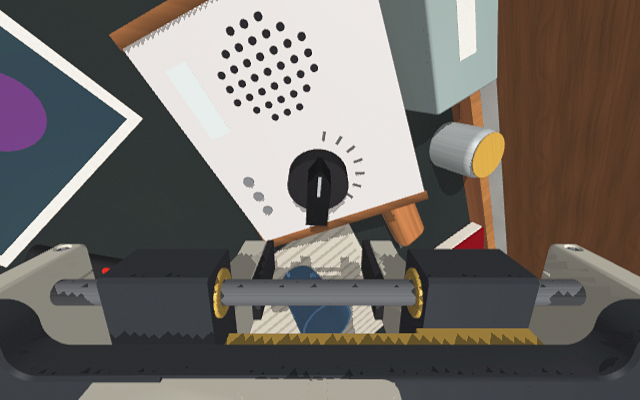

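```bash
python3 -c "
import cv2
a=cv2.imread('pics/w12.png')[140:235,275:365]; cv2.imwrite('pics/w12z.png',cv2.convertScaleAbs(cv2.resize(a,None,fx=6,fy=6,interpolation=cv2.INTER_CUBIC),alpha=1.5))"
```

```text
(no output)
```

View pics/w12z.png

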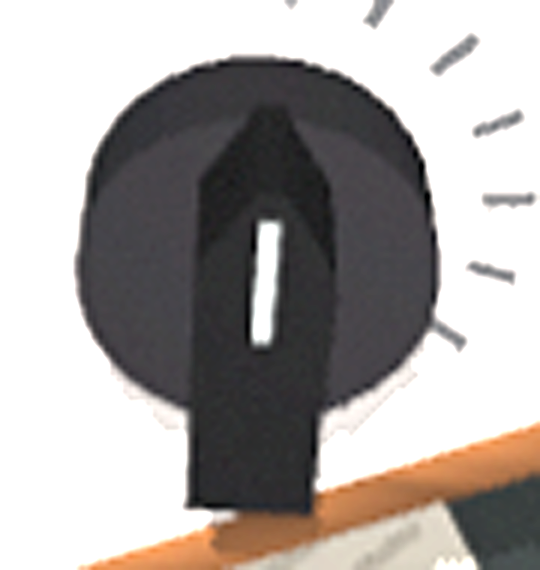

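```bash
cat > fin.py <<'E'
from go import *
f=load('w12')
g=lambda u,v,h=.05: (lambda a:np.array([a@up,a@left])*1e3)(pt(f,u,v,h))
mf,mr,L,Rr=[g(*x) for x in ((319.8,177),(318.5,197.5),(306.3,224.5),(327,225.3))]
for h in (.048,.05,.054):
    mf,mr,L,Rr=[g(*x,h) for x in ((319.8,177),(318.5,197.5),(306.3,224.5),(327,225.3))]
    rm=(L+Rr)/2; a=mf-mr; w=Rr-L; mid=(mf+mr)/2-rm
    A=[np.degrees(np.arctan2(*v[::-1])) for v in (a,mid)]; W=np.degrees(np.arctan2(w[1],w[0]))
    v=mid/np.linalg.norm(mid)
    print(h,'mark ang',np.round(A,1),'rear edge normal',np.round([W+90,W-90],1),'width',np.linalg.norm(w).round(1),'marklen',np.linalg.norm(a).round(1),'axis err mm (up,left)',(rm+30*v).round(1))
E
python3 fin.py
```

```text
Traceback (most recent call last):
  File "fin.py", line 4, in <module>
    mf,mr,L,Rr=[g(*x) for x in ((319.8,177),(318.5,197.5),(306.3,224.5),(327,225.3))]
                ~^^^^
  File "fin.py", line 3, in <lambda>
    g=lambda u,v,h=.05: (lambda a:np.array([a@up,a@left])*1e3)(pt(f,u,v,h))
                                                               ^^
NameError: name 'pt' is not defined
```

```bash
sed -i 's/^from go import \*/from go import *\nfrom flat import pt/' fin.py; python3 fin.py
```

```text
0.048 mark ang [64.7 64.6] rear edge normal [  64.5 -115.5] width 21.5 marklen 23.2 axis err mm (up,left) [-0.3 -1.6]
0.05 mark ang [64.7 64.6] rear edge normal [  64.5 -115.5] width 21.3 marklen 23.0 axis err mm (up,left) [0.4 0.1]
0.054 mark ang [64.7 64.6] rear edge normal [  64.5 -115.5] width 20.9 marklen 22.6 axis err mm (up,left) [1.8 3.3]
```

```bash
python3 - <<'E'
from h import *
a=load('scene0')['pixels'];b=load('s12')['pixels']
for n,(x0,y0,x1,y1) in {'tumbler':(285,130,335,195),'case':(210,210,295,275)}.items():
    for im in (a,b):
        h=cv2.cvtColor(im[y0:y1,x0:x1],cv2.COLOR_RGB2HSV); m=((h[...,0]>95)&(h[...,0]<125)&(h[...,1]>90)) if n=='tumbler' else ((h[...,0]<20)&(h[...,1]>120)&(h[...,2]>90))
        ys,xs=np.nonzero(m); print(n,len(xs),xs.mean().round(1)+x0,ys.mean().round(1)+y0)
print(get_state()['force'],get_state()['qd'].round(3))
E
python3 -c "
from h import *
cv2.imwrite('pics/ss.png',cv2.imread('pics/s12.png'))"
```

```text
tumbler 704 309.6 161.8
tumbler 225 310.6 160.4
case 1826 254.7 241.5
case 1836 254.7 241.5
[-0.06154111 -0.34333427 -1.10302148] [-0.007  0.011 -0.006  0.    -0.001  0.002]
```

View pics/ss.png

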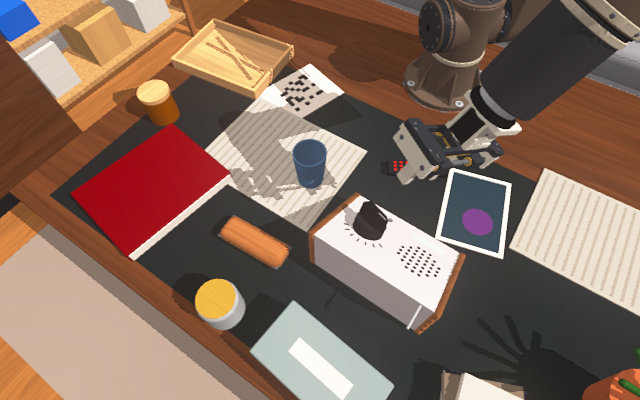

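The tumbler and the case have not moved; the tumbler's smaller mask comes only from the arm's shadow. The knob stands flush on the radio at about (371,218), pointing up and to the left, and the gripper is clear. Handing in.

```bash
python3 -c "
from station import job_done
print(job_done())"
```

```text
the job is handed in; nothing more can be done
None
```

I put the knob back on the spindle, pushed it home, turned it anticlockwise to the off stop, let go and handed the job in at about 17 s. No verdict was reported. I gripped it across the bar with the tool tilted 20° about the jaw axis, because the arm could not reach the radio with a straight grip.

**Last checks:**
- **Seated:** the knob met a hard stop with its foot within about 0.8 mm of the seat, and the push peaked at 53 N. A pull of 8.5 N did not draw it off. In the final wrist view its axis is within 0.5 mm of the spindle's at the expected height.
- **Off stop:** turning torque rose from about 0.3 to about 1 N m near the end. The pointer rests 64.6° left of straight up the slope. Even with all the play taken up, that puts the spindle within about 0.04–0.06 rad of the stop.
- **Tumbler and case:** in the scene picture the case has not shifted. The tumbler's mask shrank under the arm's shadow, but its centre moved by under 2 pixels.
- **Robot:** the gripper is open and over 10 cm clear of the knob.

**What disagreed:**
- I never saw the expected 8–16 N push-back from the catches. The force between steps read close to zero, then slightly inward, so I judged the snap only from the hard stop and the pull.
- After release the knob pointed about 3° short of the angle the tool had reached.

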